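# Dispense three beads into the catch tray

## Robot

A 6-joint arm with a two-finger parallel gripper is mounted at the origin on a cart in front of the work surface, level with it; the furniture and walls round the work are solid. World frame = base frame: x ahead of the robot, y to its left, z up, the work surface at z = 0. Lengths are in m, angles in rad, forces in N, time in s.
With the tool pointing down it reaches from about 0.3 to 0.775 m from the base axis. Payload 14.6 kg.
Tool frame: the origin (TCP) lies at the very end of the fingers, on their centre line; the grasp point (between the pads) lies 19 mm behind it (pinch_z is the distance from the TCP to the grasp point, in m); z points along the fingers, y is the direction in which the jaws open and shut (so a half turn about z gives the same grasp; the last joint's range is limited). The gripper opens to 94 mm and grips with 3 to 60 N. Pads are 16 mm wide; open, the fingers measure 119 mm over their backs; the gripper's body (75 mm by 177 mm) begins 78 mm behind the grasp point.
Start: joints at [-1.27, 0.3, 1.521, -0, 1.321, -0.067], TCP at [0.198, -0.513, 0.205] pointing down, gripper open.
Joint ranges: [-3.03, 3.03], [-0.79, 2.21], [0.23, 2.52], [-1.04, 4.18], [0, 3.07], [-2.55, 2.55]. Speed limits (rad/s): [2.22, 2.22, 2.57, 3.14, 3.14, 3.14].

## Interface

Orientations are given as [roll, pitch, yaw] about the fixed x, y, z axes, in that order (R = Rz(yaw) Ry(pitch) Rx(roll)).
In Python, from station import get_obs, camera, hand_in, pinch_z gives the robot as it stands.
- The arm moves only by the tool servo_tool, never from a script. Its argument "moves" is a list that holds one entry, the list of rows, each a list of 7 numbers: the turn, a rotation vector about the tool's x, y, z normalised to -1 to 1, where 1 is pi/2 rad, then the shift along the tool's x, y, z normalised to -1 to 1, where 1 is 500 mm, then the closure, from 0 (fully open) to 1 (shut). In form: [[[rx, ry, rz, x, y, z, hand], ...]]. A call has 1 to 12 rows; each row is the pose to reach, as a shift and turn from the pose measured when the call began, along the tool's axes at that moment; what a row does not reach only later rows make up. A row lasts 1/12 s, in which the tool goes at most 41.7 mm and 7.16 degrees, less where a joint would pass 70% of its speed; a pose out of reach is approached as far as the arm can. A call with a number of a shift or a turn outside -1 to 1 is refused whole. A call with a gripper value outside its range is refused whole. The fingers move at their own pace and stop on an object; "squeeze" is the grip in N (left out, the last holds). Time passes only in rows, so rows that repeat a pose let the fingers close. It gives the time, the measured TCP pose, the force and the opening at its end, in the units of the state.
- get_obs(): the state, without advancing time (a new reading comes with each control period).
- camera(name): name is "scene" or "top" or "wrist"; returns a dict with "color" (400x640x3 uint8, red, green, blue), "intrinsics" (3x3 intrinsics, pixels), "rvec" (rotation vector, rad) and "tvec" (3), from world to camera coordinates, as OpenCV has them. Camera axes: x right, y down, z forward; pixel columns grow to the right and rows downward; lengths in m; the calibration is good to about 2 mm. The wrist camera is an equidistant fisheye: a pixel r from the principal point sees the ray r / f radians off the axis. A picture is of the moment at which its call begins. There is no depth.
- hand_in(): hands the job in, once; it reports no verdict.
The state is a dict: "time_s": time; "qpos": joint angles; "joint_vel": joint speeds; "tau": joint torques, N m; "ee_pos": TCP position; "eef_rot": TCP orientation; "force": force on the tool from outside, world axes, zero at the start; "moment": the same for the moment, N m; "grip_width": finger opening in m.
Only numpy, scipy, OpenCV 4.12 (cv2) and the standard library are available. Lean on these libraries where they do the work, as an engineer would, in place of code of your own. Each camera call takes 0.05 s, during which the arm holds its last target.

## Task

Slide the white catch tray by its blue fin fully home into the bay under the bead dispenser, then turn the red knob slowly clockwise so that brass beads roll out into the tray one at a time, letting each come to rest before the next. Stop when exactly three beads lie in the tray, with the other two still in the drum and the tray still fully home; leave the things around it where they are.

Things in the scene. Friction and masses are not known exactly. Their poses are not given: they have to be found in the camera images.
- dispenser: Bead dispenser fixed to the bench: grey and aluminium stand, 180 long (x), 138 wide (y), 150 mm high with its knob. Origin on the bench under its middle, z up; its front (tray mouth) looks along its -x, to the robot's right. It carries a round drum, 129 mm across with its shell, floor middle at (30, 0, 85) mm, whose axis leans 35 deg forward: pointing out of the drum it is (-0.574, 0, 0.819).
- bay_home (a point): Where the tray's origin is when fully home: at (-30, 0, 0) mm in the dispenser's frame, axes alike. Bay floor is the bench. Two guide rails 24 mm high, inner faces at dispenser y = +-40 mm, from x = -67 to +71; mouth flares to y +-51 at x = -97. Stop wall: face at x = +25 mm. The tray passes under the bead spout (x -60 to -20, y +-28, z 28 to 68 mm).
- drum (a joint): Turn of the drum, rad; grows clockwise for one looking at the knob. Stays where left; takes 0.06 N m. Starts at 0 to 0.07; end stops -0.02 and 3.0. 12 pockets, 30 deg apart; the shell's wall is open only at its lowest, front point (26 mm). Turned slowly, the first bead rolls out at about 0.30, the second 0.83, the third 1.36, the fourth 1.90 (+-0.12).
- drum_knob (a point): On the drum axis in the red bar knob (56 long, 14 thick, 26 mm tall along the axis): 12 mm below its top, 26.5 mm above the drum's clear cover; nothing around stands higher than the cover. z = drum axis, out of the drum; x points up the slope at drum = 0 and turns with the drum. The bar's length is 45 deg from x toward y: straight up the slope at drum = 0.785.
- bead_tray: Loose white catch tray with black floor, 110 (x) x 76 (y) x 20 mm high, walls and floor 3 mm, 0.1 to 0.2 kg, with a blue upright grip fin in front of its -x end. Origin: middle of the underside of the tray proper. Fully home its +x end touches the stop wall.
- tray_grip (a point): Grip point on the tray's blue fin, at (-85, 0, 30) mm in the tray's frame; the fin is 40 long (x), 12 thick (y), and 42 mm high. Fin and tray stay clear of the spout when home.
- silver_cuff: Bystander: silver cuff bracelet, 54x59x22 mm, loose. Origin under its middle.
- pencil: Bystander: yellow pencil lying flat, 161 mm long, 7 mm thick, loose.
- bead1: Brass bead, 14 mm ball, 12 g, origin at its centre; it lies in a pocket of the drum under the clear cover and is the first (22 mm along the wall from the middle of the opening) to reach the opening.
- bead2: Brass bead, 14 mm ball, 12 g, origin at its centre; it lies in a pocket of the drum under the clear cover and is the second to reach the opening.
- bead3: Brass bead, 14 mm ball, 12 g, origin at its centre; it lies in a pocket of the drum under the clear cover and is the third to reach the opening.
- bead4: Brass bead, 14 mm ball, 12 g, origin at its centre; it lies in a pocket of the drum under the clear cover and is the fourth to reach the opening; it must stay in the drum.
- bead5: Brass bead, 14 mm ball, 12 g, origin at its centre; it lies in a pocket of the drum under the clear cover and is the fifth to reach the opening; it must stay in the drum.

How it is judged:
By the outcome, as a careful person would: the job done as asked, in the order asked, and still so for the second after the job is handed in, with the robot touching nothing.
It also fails if it takes over 61 s, if anything falls off the work surface, if the arm or the gripper's body presses on something with over 40 N, if the wrist force passes 120 N, or if a joint passes its speed limit or range.

## Working session

There is one attempt and no reset: what is moved stays moved. The work goes in short steps, Python scripts to look and compute and a tool call to move; the robot and the scene stay as the last step left them, time stands still between calls to the robot, and variables do not carry over. Pictures are saved under pics/ and viewed, and the job is handed in when it is done.

Besides the shell and the picture viewer there is one more tool, called after "Emit:" as name([rows], argument=value, ...), one row to a line, values as JSON. servo_tool: Moves the arm, as the interface text tells. Scaled input: -1 to 1 covers 500 mm each way for a shift and pi/2 rad each way for a turn. Its arguments: {"type":"object","properties":{"moves":{"type":"array"},"squeeze":{"type":"number"}},"required":["moves"]}

```bash
ls; mkdir -p pics; cat > h.py <<'E'
import numpy as np, cv2
from station import get_obs, camera, hand_in, pinch_z
from scipy.spatial.transform import Rotation as R
def snap(n,f):
    c=camera(n); cv2.imwrite('pics/'+f,c['color'][:,:,::-1]); np.savez('pics/'+f+'.npz',**c); return c
def ray(c,u,v):
    K=c['intrinsics'];Rm=cv2.Rodrigues(np.array(c['rvec'],float))[0];t=np.array(c['tvec'],float).reshape(3)
    d=Rm.T@np.array([(u-K[0,2])/K[0,0],(v-K[1,2])/K[1,1],1.]);return -Rm.T@t,d
def onz(c,u,v,z):
    o,d=ray(c,u,v);return o+d*(z-o[2])/d[2]
def proj(c,P):
    return cv2.projectPoints(np.array(P,float).reshape(-1,3),np.array(c['rvec'],float),np.array(c['tvec'],float),c['intrinsics'],None)[0].reshape(-1,2)
E
python3 - <<'E'
from h import *
print(get_obs(),pinch_z)
snap('scene','s0.png');c=snap('top','t0.png');snap('wrist','w0.png')
E
```

```text
pics
{'time_s': 0.0, 'qpos': array([-1.26959772e+00,  3.00450768e-01,  1.52158434e+00, -5.50029638e-05,
        1.32073112e+00, -6.66195023e-02]), 'joint_vel': array([ 7.23276786e-04,  7.87342694e-04, -1.19619602e-03, -8.10665661e-05,
        1.80059613e-03,  8.41517597e-04]), 'tau': array([-8.55256494e-04, -5.31812525e+01, -3.52735126e+01,  7.08008185e-02,
        2.44121393e-02, -9.45766601e-05]), 'ee_pos': array([ 0.19766161, -0.51296104,  0.20489612]), 'eef_rot': array([-3.14041814e+00, -2.49669771e-05,  3.67831733e-01]), 'force': array([ 0.8604902 , -0.39844506,  0.46337935]), 'moment': array([ 0.01250946, -0.00844624, -0.00140038]), 'grip_width': 0.0942185694153128} 0.0188
```

View pics/s0.png

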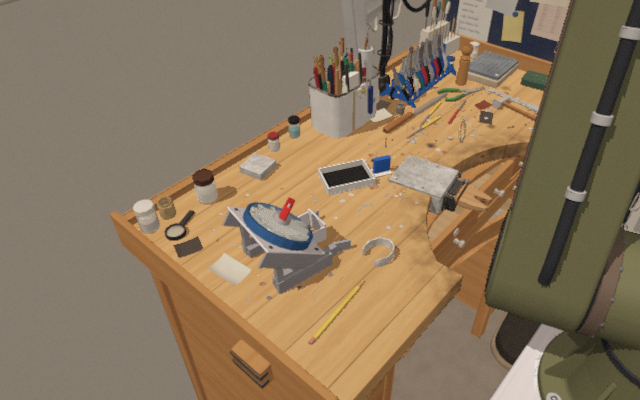

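View pics/t0.png

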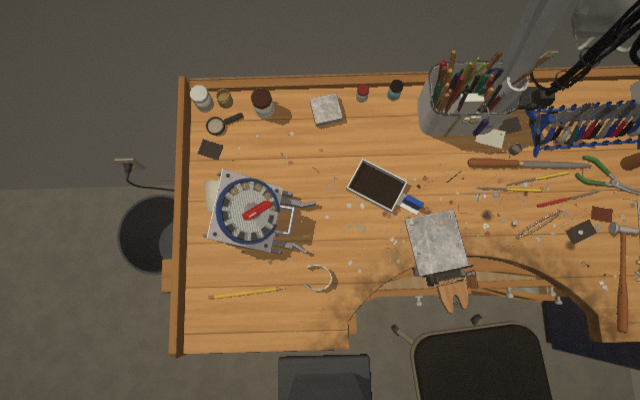

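View pics/w0.png

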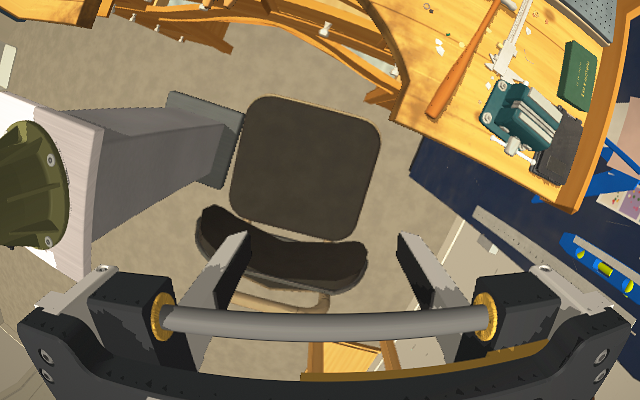

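The top view shows the dispenser around (248,212) with its mouth toward image right, the tray at (377,186) with its fin at (411,203), the cuff at (319,278) and the pencil at (245,293). I'll zoom in to measure.

```bash
python3 - <<'E'
from h import *
c=dict(np.load('pics/t0.png.npz'))
im=cv2.imread('pics/t0.png')
cv2.imwrite('pics/t0a.png',cv2.resize(im[150:310,195:355],(800,800)[:2],interpolation=cv2.INTER_CUBIC)[:600] if 0 else cv2.resize(im[165:285,195:355],(800,600),interpolation=cv2.INTER_CUBIC))
cv2.imwrite('pics/t0b.png',cv2.resize(im[150:225,335:435],(800,600),interpolation=cv2.INTER_CUBIC))
print(c['intrinsics'],ray(c,320,200))
for p in [(248,212),(377,186)]: print(onz(c,*p,0))
s=dict(np.load('pics/s0.png.npz')); im=cv2.imread('pics/s0.png')
cv2.imwrite('pics/s0a.png',cv2.resize(im[140:300,210:410],(800,640),interpolation=cv2.INTER_CUBIC)[:600])
print(s['intrinsics'],ray(s,320,200))
E
```

```text
[[434.14665497   0.         316.64447556]
 [  0.         434.14665497 205.12626043]
 [  0.           0.           1.        ]] (array([0.41848961, 0.00307939, 0.9291996 ]), array([ 0.20726761, -0.00424079, -0.97837688]))
[0.59316118 0.15662849 0.        ]
[ 0.64316888 -0.12713345  0.        ]
[[504.2819785    0.         324.8280033 ]
 [  0.         504.2819785  196.24711435]
 [  0.           0.           1.        ]] (array([0.07508162, 0.55521052, 0.71810687]), array([ 0.51849406, -0.54174194, -0.66168469]))
```

View pics/t0a.png

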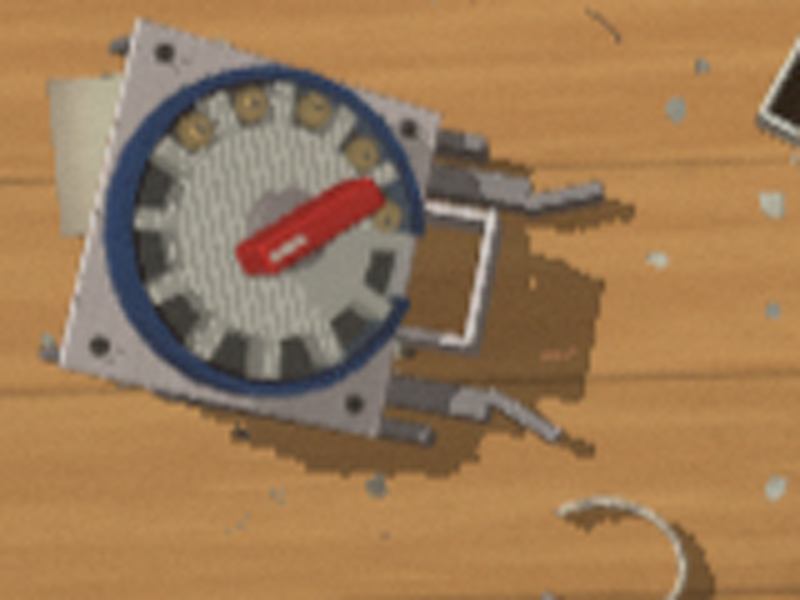

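View pics/t0b.png

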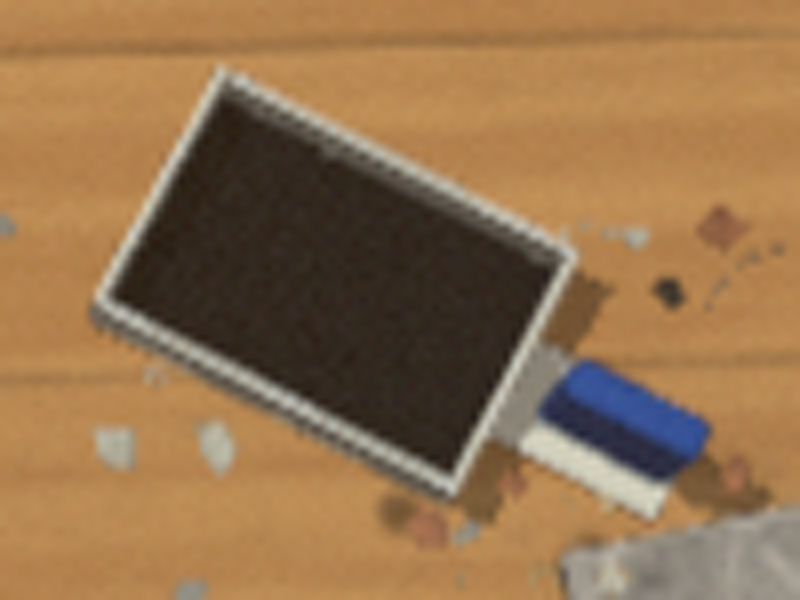

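View pics/s0a.png

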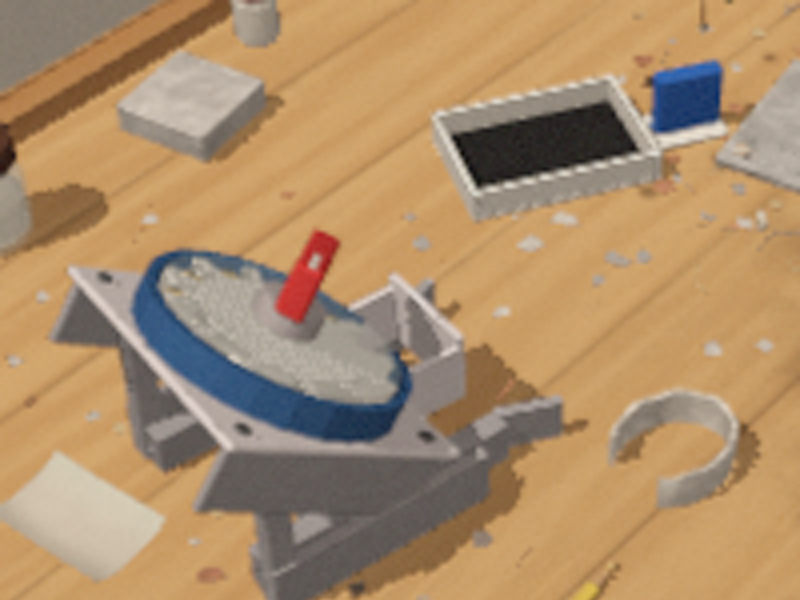

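```bash
cat >> h.py <<'E'
def tri(c1,p1,c2,p2):
    o1,d1=ray(c1,*p1);o2,d2=ray(c2,*p2)
    s=np.linalg.lstsq(np.c_[d1,-d2],o2-o1,rcond=None)[0]
    a=o1+d1*s[0];b=o2+d2*s[1];return (a+b)/2,np.linalg.norm(a-b)
E
python3 - <<'E'
from h import *
np.set_printoptions(precision=4,suppress=True)
t=dict(np.load('pics/t0.png.npz'));s=dict(np.load('pics/s0.png.npz'))
A=lambda x,y:(195+(x+.5)/5-.5,165+(y+.5)/5-.5)
B=lambda x,y:(335+(x+.5)/8-.5,150+(y+.5)/8-.5)
S=lambda x,y:(210+(x+.5)/4-.5,140+(y+.5)/4-.5)
print('tray')
P=np.array([onz(t,*B(*p),.02) for p in [(222,68),(575,255),(452,495),(97,300)]]);print(P)
cen=P.mean(0);ax=(P[0]+P[3]-P[1]-P[2]);yaw=np.arctan2(ax[1],ax[0]);print(cen,np.degrees(yaw))
ay=(P[3]+P[2]-P[0]-P[1]);print(np.degrees(np.arctan2(ay[1],ay[0]))-90,np.linalg.norm(ax)/2,np.linalg.norm(ay)/2)
P=np.array([onz(s,*S(*p),.02) for p in [(434,115),(612,77),(660,153),(476,215)]]);cen=P.mean(0);print('scene',cen)
# fin top
F=np.array([onz(t,*B(*p),.042) for p in [(585,360),(710,430),(685,468),(560,395)]]);print('fin top?',F.mean(0))
print('disp')
for n,a,b in [('backfar',(140,18),(70,268)),('backnear',(62,368),(225,448)),('frontnear',(380,437),(460,455)),('knobtopA',(245,265),(283,310)),('spout far front',(495,208),(395,277)),('spout near front',(472,345),(463,347))]:
    print(n,tri(t,A(*a),s,S(*b)))
print('knob', )
E
```

```text
tray
[[ 0.7019 -0.0957  0.02  ]
 [ 0.6466 -0.1882  0.02  ]
 [ 0.5819 -0.1512  0.02  ]
 [ 0.6379 -0.0591  0.02  ]]
[ 0.6421 -0.1235  0.02  ] 58.90811597564174
60.1951815968722 0.1077492901098174 0.07414594920434973
scene [ 0.6363 -0.1179  0.02  ]
fin top? [ 0.5982 -0.1963  0.042 ]
disp
backfar (array([0.658 , 0.1862, 0.1195]), np.float64(0.0011206738308829737))
backnear (array([0.5239, 0.2145, 0.12  ]), np.float64(0.002698925424130891))
frontnear (array([0.5009, 0.1032, 0.041 ]), np.float64(0.00014036527526565704))
knobtopA (array([0.5607, 0.1454, 0.1241]), np.float64(0.003246760666376714))
spout far front (array([0.5897, 0.0527, 0.0625]), np.float64(0.0026151475521340017))
spout near front (array([0.535 , 0.0636, 0.0582]), np.float64(0.0011759955757288775))
knob
```

```bash
python3 - <<'E'
from h import *
t=dict(np.load('pics/t0.png.npz'));s=dict(np.load('pics/s0.png.npz'))
im=cv2.imread('pics/t0.png')
cv2.imwrite('pics/t0c.png',cv2.resize(im[185:260,255:355][:, :],(800,600),interpolation=cv2.INTER_CUBIC))
cv2.imwrite('pics/t0d.png',cv2.resize(im[190:228,230:282],(780,570),interpolation=cv2.INTER_CUBIC))
im=cv2.imread('pics/s0.png')
cv2.imwrite('pics/s0c.png',cv2.resize(im[190:265,270:370],(800,600),interpolation=cv2.INTER_CUBIC))
cv2.imwrite('pics/s0d.png',cv2.resize(im[135:210,310:410],(800,600),interpolation=cv2.INTER_CUBIC))
E
```

```text
(no output)
```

View pics/t0c.png

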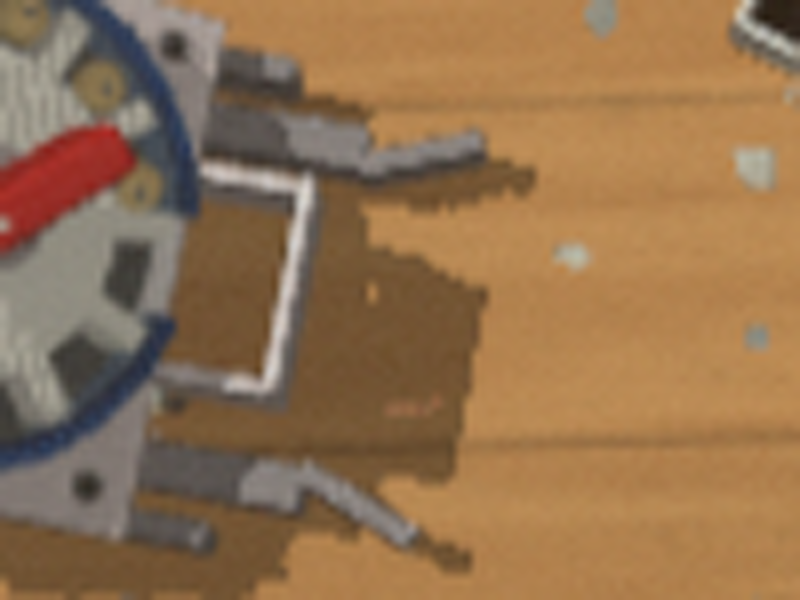

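View pics/t0d.png

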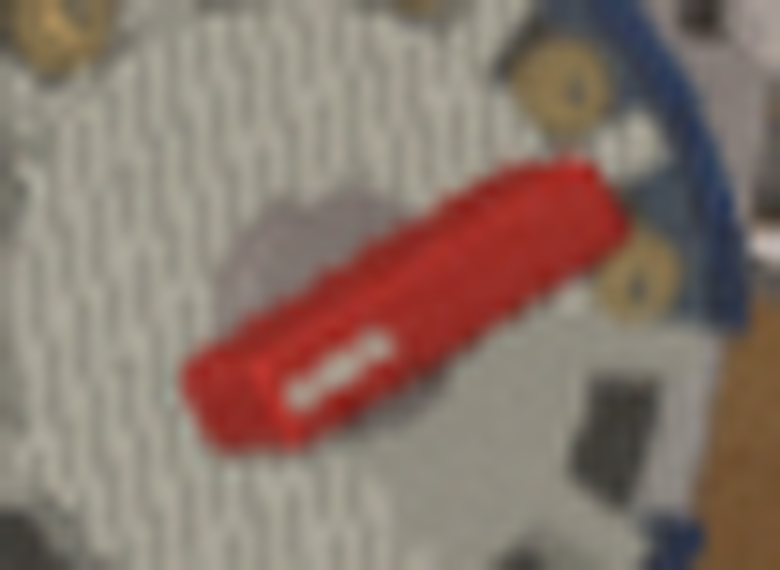

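View pics/s0c.png

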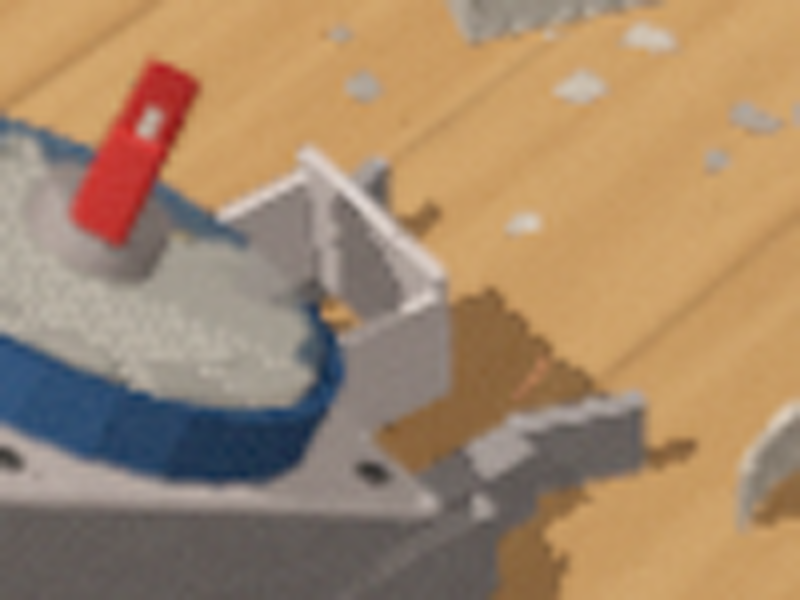

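View pics/s0d.png

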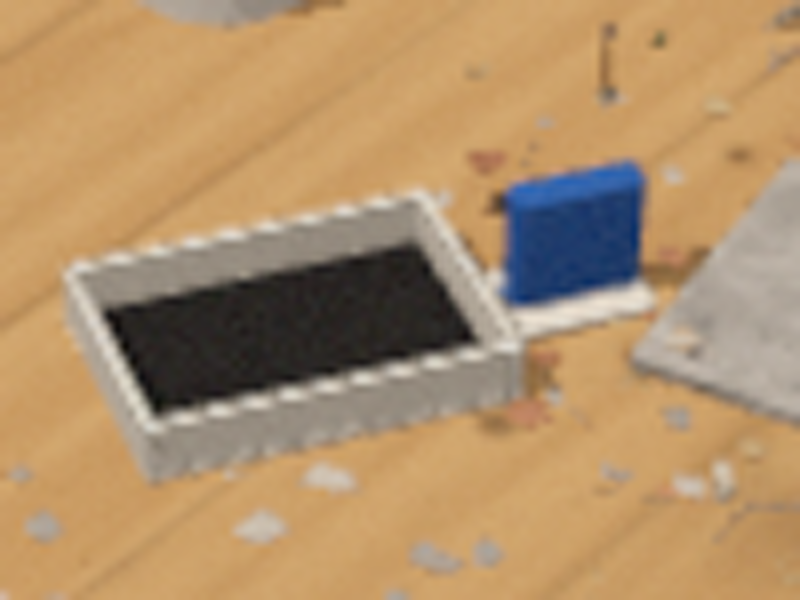

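```bash
python3 - <<'E'
from h import *
from scipy.optimize import least_squares
np.set_printoptions(precision=4,suppress=True)
t=dict(np.load('pics/t0.png.npz'));s=dict(np.load('pics/s0.png.npz'))
T=lambda x,y:(255+(x+.5)/8-.5,185+(y+.5)/8-.5)
S=lambda x,y:(270+(x+.5)/8-.5,190+(y+.5)/8-.5)
obs=[(t,T(483,155),(-97,-51,24)),(t,T(415,525),(-97,51,24)),(t,T(370,162),(-67,-40,24)),(t,T(310,463),(-67,40,24)),
(t,T(315,178),(-60,-28,68)),(t,T(277,390),(-60,28,68)),
(s,S(306,148),(-60,-28,68)),(s,S(445,280),(-60,28,68)),(s,S(642,395),(-97,51,24)),(s,S(380,160),(-97,-51,24))]
def W(p,q):
    c,sn=np.cos(p[2]),np.sin(p[2]);q=np.array(q)/1e3
    return np.array([p[0]+c*q[0]-sn*q[1],p[1]+sn*q[0]+c*q[1],q[2]])
def fit(o):
    f=lambda p:np.concatenate([proj(c,W(p,q))[0]-uv for c,uv,q in o])
    r=least_squares(f,[.575,.119,1.365],x_scale=[.01,.01,.1]);print(r.x,np.degrees(r.x[2]));print(r.fun.reshape(-1,2))
fit(obs[:6]);fit(obs)
E
```

```text
[0.5741 0.1153 1.3619] 78.0307479781816
[[ 0.113  -0.8506]
 [-0.2792  0.0895]
 [-0.5733  0.7854]
 [-0.2703  0.0746]
 [ 0.7796 -0.3319]
 [ 0.1882  0.2268]]
[0.573  0.1164 1.368 ] 78.37834798578719
[[-0.4859 -0.6263]
 [-0.5999  0.3755]
 [-1.1591  1.0981]
 [-0.6391  0.4384]
 [ 0.1943  0.0236]
 [-0.2383  0.6206]
 [ 0.5071 -1.3145]
 [ 0.4562 -1.722 ]
 [-1.0371 -1.1257]
 [ 0.5633 -0.2879]]
```

```bash
cat >> h.py <<'E'
YD=np.radians(78.15);DO=np.array([.574,.1155,0])
RD=R.from_euler('z',YD).as_matrix()
AX=RD@np.array([-np.sin(np.radians(35)),0,np.cos(np.radians(35))])   # drum axis out
UP=RD@np.array([np.cos(np.radians(35)),0,np.sin(np.radians(35))])    # up slope
YY=np.cross(AX,UP)
def knobR(drum,flip=0):
    a=np.pi/4-drum
    bar=np.cos(a)*UP+np.sin(a)*YY
    z=-AX;y=np.cross(z,bar)*(-1 if flip else 1);x=np.cross(y,z)
    return np.c_[x,y,z]
def move(o,P,Rt):
    "tool-frame normalised row"
    R0=R.from_euler('xyz',o['eef_rot']).as_matrix()
    rv=R.from_matrix(R0.T@Rt).as_rotvec()/(np.pi/2); sh=R0.T@(np.array(P)-o['ee_pos'])/.5
    return np.round(np.r_[rv,sh],4)
def down(yaw): return R.from_euler('xyz',[np.pi,0,yaw]).as_matrix()
E
python3 - <<'E'
from h import *
np.set_printoptions(precision=4,suppress=True)
t=dict(np.load('pics/t0.png.npz'))
o=get_obs()
# orientation model check
def q456(Rt,q1,a):
    M=(R.from_euler('z',q1)*R.from_euler('y',a)).as_matrix().T@Rt
    e=R.from_matrix(M).as_euler('ZYZ');e2=np.array([e[0]+np.pi,-e[1],e[2]+np.pi])
    w=lambda v:(v+np.pi)%(2*np.pi)-np.pi
    return [np.array([w(k[0]),k[1],w(k[2]-np.pi/2)]) for k in (e,e2)]
q=o['qpos'];print(q456(R.from_euler('xyz',o['eef_rot']).as_matrix(),q[0],q[1]+q[2]))
for fl in (0,1):
  for d in (0,.8,1.65):
    for a in (1.6,1.9,2.2): print(fl,d,a,*q456(knobR(d,fl),-.04,a))
# block near tray
for p in [(405,215),(413,280),(455,208)]: print(onz(t,*p,.03))
# first move
for z in (.12,.011): print(move(o,(.599,-.197,z),down(1.038)))
E
```

```text
[array([ 0.    ,  1.3207, -0.0666]), array([-3.1416, -1.3207,  3.075 ])]
0 0 1.6 [ 0.6061  1.4514 -0.665 ] [-2.5355 -1.4514  2.4766]
0 0 1.9 [ 0.6498  1.2079 -0.8461] [-2.4918 -1.2079  2.2955]
0 0 2.2 [ 0.7508  0.9775 -1.0635] [-2.3908 -0.9775  2.0781]
0 0.8 1.6 [0.6061 1.4514 0.135 ] [-2.5355 -1.4514 -3.0066]
0 0.8 1.9 [ 0.6498  1.2079 -0.0461] [-2.4918 -1.2079  3.0955]
0 0.8 2.2 [ 0.7508  0.9775 -0.2635] [-2.3908 -0.9775  2.8781]
0 1.65 1.6 [0.6061 1.4514 0.985 ] [-2.5355 -1.4514 -2.1566]
0 1.65 1.9 [0.6498 1.2079 0.8039] [-2.4918 -1.2079 -2.3377]
0 1.65 2.2 [0.7508 0.9775 0.5865] [-2.3908 -0.9775 -2.555 ]
1 0 1.6 [0.6061 1.4514 2.4766] [-2.5355 -1.4514 -0.665 ]
1 0 1.9 [0.6498 1.2079 2.2955] [-2.4918 -1.2079 -0.8461]
1 0 2.2 [0.7508 0.9775 2.0781] [-2.3908 -0.9775 -1.0635]
1 0.8 1.6 [ 0.6061  1.4514 -3.0066] [-2.5355 -1.4514  0.135 ]
1 0.8 1.9 [0.6498 1.2079 3.0955] [-2.4918 -1.2079 -0.0461]
1 0.8 2.2 [0.7508 0.9775 2.8781] [-2.3908 -0.9775 -0.2635]
1 1.65 1.6 [ 0.6061  1.4514 -2.1566] [-2.5355 -1.4514  0.985 ]
1 1.65 1.9 [ 0.6498  1.2079 -2.3377] [-2.4918 -1.2079  0.8039]
1 1.65 2.2 [ 0.7508  0.9775 -2.555 ] [-2.3908 -0.9775  0.5865]
[ 0.5717 -0.1782  0.03  ]
[ 0.4369 -0.1855  0.03  ]
[ 0.5836 -0.2841  0.03  ]
[-0.0005 -0.0002 -0.4267  0.9762 -0.3011  0.1704]
[-0.0005 -0.0002 -0.4267  0.9762 -0.3009  0.3884]
```

```bash
python3 - <<'E'
from h import *
np.set_printoptions(precision=4,suppress=True)
t=dict(np.load('pics/t0.png.npz'));s=dict(np.load('pics/s0.png.npz'))
B=lambda x,y:(335+(x+.5)/8-.5,150+(y+.5)/8-.5)
S=lambda x,y:(310+(x+.5)/8-.5,135+(y+.5)/8-.5)
for n,a,b in [('block',(565,550),(632,360)),('fin',(585,360),(640,165)),('fin2',(710,430),(640,165)),('finnear-inner',(540,408),(508,190)),('finnearouter',(688,480),(642,172)),('tray corner',(97,300),(152,432)),('tc',(452,495),(522,345)),('t0',(222,68),(68,270)),('t1',(575,255),(425,192))]:
    print(n,tri(t,B(*a),s,S(*b)))
c=cv2.imread('pics/t0.png')[195:320,390:500];cv2.imwrite('pics/b1.png',cv2.resize(c,(704,600)[:2],interpolation=cv2.INTER_CUBIC))
c=cv2.imread('pics/s0.png')[140:220,370:480];cv2.imwrite('pics/b2.png',cv2.resize(c,(800,582),interpolation=cv2.INTER_CUBIC))
E
```

```text
block (array([ 0.5689, -0.1848, -0.0007]), np.float64(0.001674589634453716))
fin (array([ 0.5946, -0.1898,  0.0556]), np.float64(0.03467982327259377))
fin2 (array([ 0.5932, -0.2171,  0.0374]), np.float64(0.0019896173331282645))
finnear-inner (array([ 0.5997, -0.1686,  0.0526]), np.float64(0.003818751269467269))
finnearouter (array([ 0.5813, -0.2065,  0.0462]), np.float64(0.004635547078030834))
tray corner (array([ 0.6383, -0.06  ,  0.0147]), np.float64(0.0019394390108088376))
tc (array([ 0.5822, -0.1515,  0.018 ]), np.float64(9.849849226096917e-05))
t0 (array([ 0.7025, -0.0966,  0.016 ]), np.float64(0.0014804898514662141))
t1 (array([ 0.6468, -0.1888,  0.018 ]), np.float64(0.0007961969553731696))
```

View pics/b2.png

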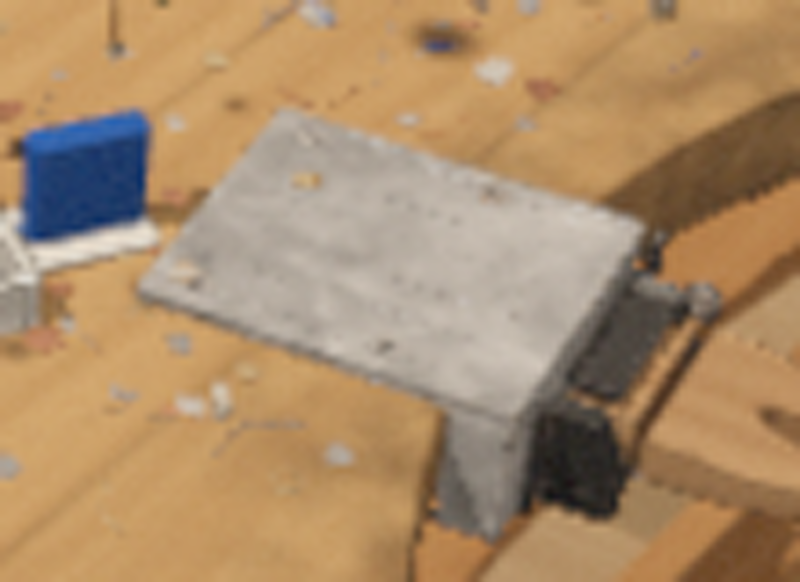

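The slab lies flat on the bench at z≈0, so it's no obstacle. I'm moving to hover over the fin, with the jaws partly closed.

Emit:
servo_tool([
  [[0,0,-0.2,0.48,-0.15,0.0,0.55],[0,0,-0.427,0.974,-0.301,0.0,0.55],[0,0,-0.427,0.974,-0.301,0.0,0.55],[0,0,-0.427,0.974,-0.301,0.0,0.55],[0,0,-0.427,0.974,-0.301,0.0,0.55],[0,0,-0.427,0.974,-0.301,0.0,0.55],[0,0,-0.427,0.974,-0.301,0.0,0.55],[0,0,-0.427,0.974,-0.301,0.0,0.55],[0,0,-0.427,0.974,-0.301,0.0,0.55],[0,0,-0.427,0.974,-0.301,0.1,0.55],[0,0,-0.427,0.974,-0.301,0.17,0.55],[0,0,-0.427,0.974,-0.301,0.22,0.55]],
], squeeze=15)

```text
time_s: 1.15
ee_pos: [0.5731, -0.2171, 0.1352]
eef_rot: [3.139, -0.001, 1.04]
force: [0.0, -0.4, 0.1]
grip_width: 0.0421
```

```bash
python3 - <<'E'
from h import *
np.set_printoptions(precision=4,suppress=True)
snap('wrist','w1.png')
o=get_obs();print(o['ee_pos'],o['eef_rot'])
for z in (.09,.012): print(move(o,(.598,-.196,z),down(1.038)))
E
```

```text
[ 0.5727 -0.2135  0.1268] [-3.1339 -0.0007  1.0418]
[-0.0049 -0.0004  0.0024  0.0557  0.0266  0.0735]
[-0.0049 -0.0004  0.0024  0.0555  0.0278  0.2295]
```

View pics/w1.png

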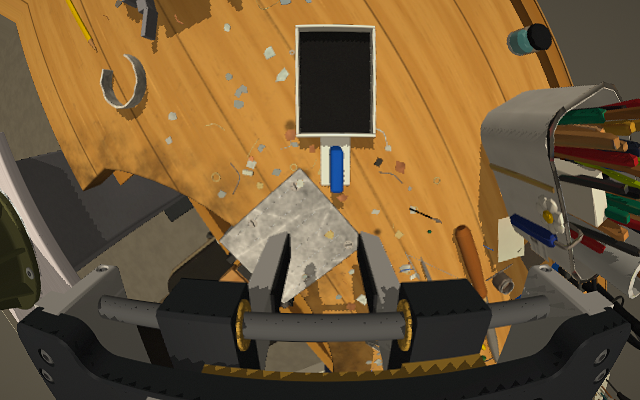

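The wrist view shows the tray axis parallel to the tool, with the fin at (336,168) and the finger mid-line at about 323. That fits the computed correction. Next: descend, grip, and take a check picture.

Emit:
servo_tool([
  [[0,0,0,0.055,0.027,0.03,0.55],[0,0,0,0.055,0.027,0.07,0.55],[0,0,0,0.055,0.027,0.07,0.55],[0,0,0,0.055,0.027,0.12,0.55],[0,0,0,0.055,0.027,0.18,0.55],[0,0,0,0.055,0.027,0.228,0.55],[0,0,0,0.055,0.027,0.228,0.55],[0,0,0,0.055,0.027,0.228,0.55]],
])

```text
time_s: 1.87
ee_pos: [0.5971, -0.1966, 0.0133]
eef_rot: [-3.133, -0.0, 1.041]
force: [0.8, -0.0, 0.6]
grip_width: 0.0419
```

```bash
python3 - <<'E'
from h import *
snap('wrist','w2.png');snap('scene','s2.png')
c=cv2.imread('pics/s2.png')[110:230,300:460];cv2.imwrite('pics/s2a.png',cv2.resize(c,(800,600),interpolation=cv2.INTER_CUBIC))
o=get_obs();print(o['ee_pos'],o['eef_rot'],o['force'])
E
```

```text
[ 0.59837535 -0.19685241  0.01520831] [-3.13670555e+00 -1.10933833e-03  1.04130649e+00] [-0.17112778 -0.6746904   0.37815167]
```

View pics/w2.png

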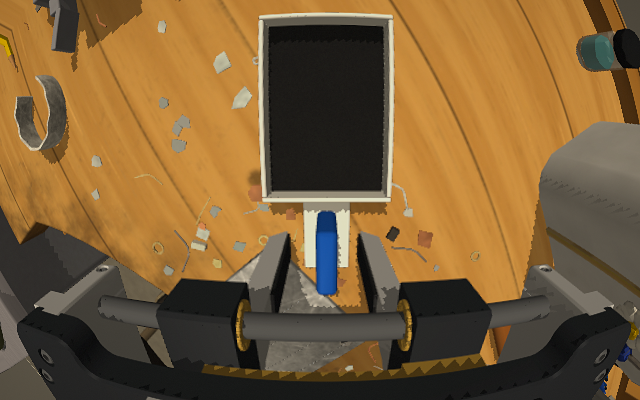

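View pics/s2a.png

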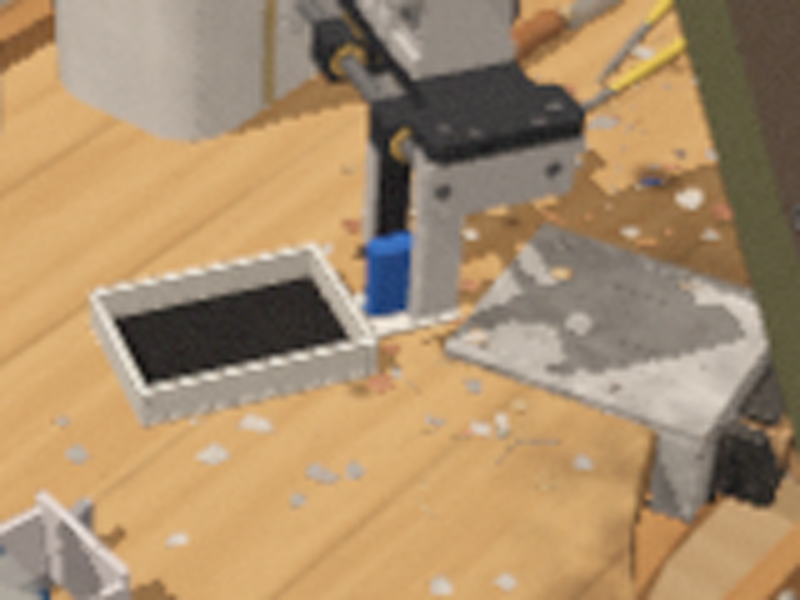

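The fin is centred between the pads, so I'm gripping it.

Emit:
servo_tool([
  [[0,0,0,0,0,0.002,1],[0,0,0,0,0,0.002,1],[0,0,0,0,0,0.002,1],[0,0,0,0,0,0.002,1],[0,0,0,0,0,0.002,1],[0,0,0,0,0,0.002,1]],
], squeeze=20)

```text
time_s: 2.47
ee_pos: [0.5985, -0.1969, 0.0145]
eef_rot: [-3.137, -0.001, 1.041]
force: [-0.4, -0.5, 2.7]
grip_width: 0.0123
```

```bash
python3 - <<'E'
from h import *
np.set_printoptions(precision=4,suppress=True)
o=get_obs();print(o['ee_pos'],o['eef_rot'],o['force'],o['grip_width'])
g=lambda d:(RD@np.array([d/1e3,0,0])+DO)[:2]
for d in (-265,-200,-160,-115): print(d,g(d),move(o,(*g(d),o['ee_pos'][2]),down(YD)))
E
```

```text
[ 0.5985 -0.1969  0.0145] [-3.1372 -0.0011  1.0414] [-0.4222 -0.4717  2.7058] 0.012300339334760824
-265 [ 0.5196 -0.1439] [-0.0027 -0.0012 -0.2054  0.0118 -0.1899  0.0009]
-200 [ 0.5329 -0.0802] [-0.0027 -0.0012 -0.2054  0.1351 -0.2311  0.0012]
-160 [ 0.5411 -0.0411] [-0.0027 -0.0012 -0.2054  0.211  -0.2564  0.0014]
-115 [0.5504 0.003 ] [-0.0027 -0.0012 -0.2054  0.2964 -0.285   0.0016]
```

Emit:
servo_tool([
  [[0,0,-0.03,0.002,-0.03,0.001,1],[0,0,-0.06,0.003,-0.06,0.001,1],[0,0,-0.1,0.005,-0.09,0.001,1],[0,0,-0.14,0.007,-0.125,0.001,1],[0,0,-0.18,0.009,-0.16,0.001,1],[-0.001,0,-0.205,0.012,-0.19,0.001,1],[-0.001,0,-0.205,0.012,-0.19,0.001,1],[-0.001,0,-0.205,0.012,-0.19,0.001,1]],
])

```text
time_s: 3.13
ee_pos: [0.52, -0.1437, 0.0158]
eef_rot: [-3.141, -0.002, 1.364]
force: [-4.6, 3.1, 19.1]
grip_width: 0.0552
```

```bash
python3 - <<'E'
from h import *
np.set_printoptions(precision=4,suppress=True)
snap('top','t3.png');snap('wrist','w3.png')
c=cv2.imread('pics/t3.png')[165:285,235:395];cv2.imwrite('pics/t3a.png',cv2.resize(c,(800,600),interpolation=cv2.INTER_CUBIC))
o=get_obs();print(o['ee_pos'],o['eef_rot'],o['force'],o['grip_width'])
g=lambda d:(RD@np.array([d/1e3,0,0])+DO)[:2]
for d in (-265,-200,-160,-125,-115): print(d,g(d),move(o,(*g(d),o['ee_pos'][2]),down(YD)))
E
```

```text
[ 0.5201 -0.1437  0.0157] [-3.1399 -0.0022  1.3633] [-4.693   3.6595 20.8511] 0.05517138846586717
-265 [ 0.5196 -0.1439] [-0.0011 -0.0014 -0.0004 -0.0004 -0.0009  0.    ]
-200 [ 0.5329 -0.0802] [-0.0011 -0.0014 -0.0004  0.1296 -0.001   0.0003]
-160 [ 0.5411 -0.0411] [-0.0011 -0.0014 -0.0004  0.2096 -0.0011  0.0005]
-125 [ 0.5483 -0.0068] [-0.0011 -0.0014 -0.0004  0.2796 -0.0011  0.0006]
-115 [0.5504 0.003 ] [-0.0011 -0.0014 -0.0004  0.2996 -0.0011  0.0007]
```

View pics/t3a.png

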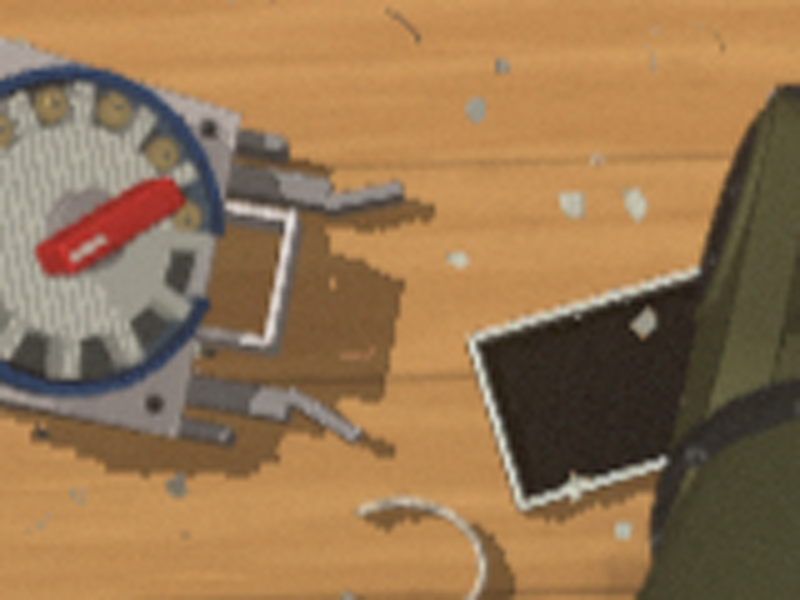

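View pics/w3.png

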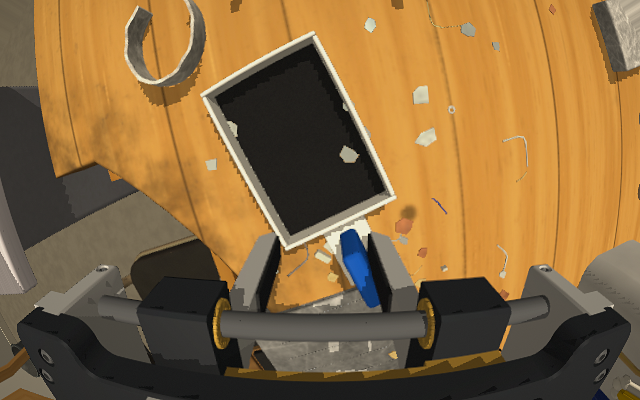

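The tail of the tray, or the fin's base plate, caught the slab edge. That twisted the tray to about 105° and wedged it between the fingers. I'll open, lift, look and regrasp.

Emit:
servo_tool([
  [[0,0,0,0,0,0,0.3],[0,0,0,0,0,0,0.2],[0,0,0,0,0,0,0.15],[0,0,0,0,0,0,0.15],[0,0,0,0,0,-0.03,0.15],[0,0,0,-0.05,0,-0.1,0.15],[0,0,0,-0.1,0,-0.15,0.15],[0,0,0,-0.15,0,-0.2,0.15],[0,0,0,-0.15,0,-0.2,0.15]],
])

```text
time_s: 3.98
ee_pos: [0.5057, -0.2215, 0.1201]
eef_rot: [3.137, 0.0, 1.36]
force: [-0.0, -0.1, 0.8]
grip_width: 0.0797
```

```bash
python3 - <<'E'
from h import *
np.set_printoptions(precision=4,suppress=True)
snap('top','t4.png');snap('wrist','w4.png');snap('scene','s4.png')
c=cv2.imread('pics/t4.png')[165:285,300:460];cv2.imwrite('pics/t4a.png',cv2.resize(c,(800,600),interpolation=cv2.INTER_CUBIC))
c=cv2.imread('pics/s4.png')[140:260,290:450];cv2.imwrite('pics/s4a.png',cv2.resize(c,(800,600),interpolation=cv2.INTER_CUBIC))
o=get_obs();print(o['ee_pos'],o['eef_rot'],o['force'],o['grip_width'])
E
```

```text
[ 0.5044 -0.2171  0.1146] [-3.1387 -0.0027  1.3626] [-0.6117  0.3153 -0.6169] 0.07996947338248729
```

View pics/t4a.png

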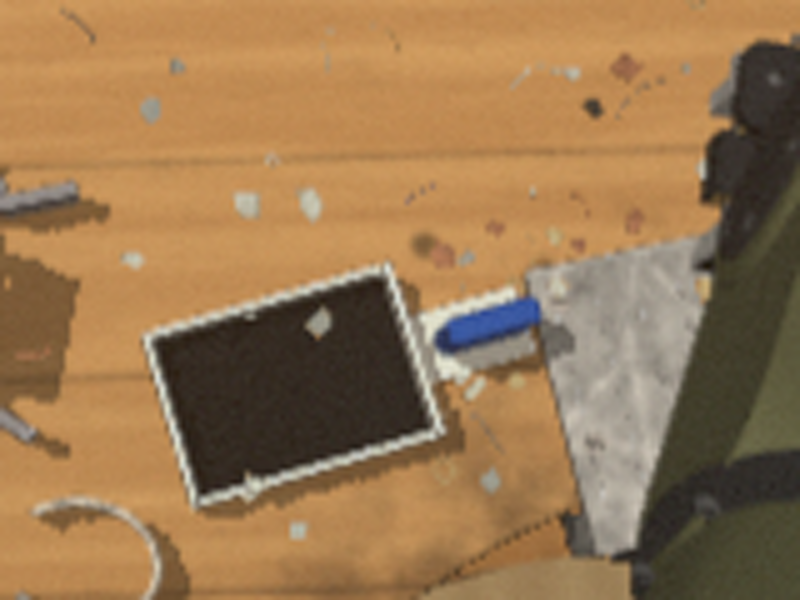

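View pics/w4.png

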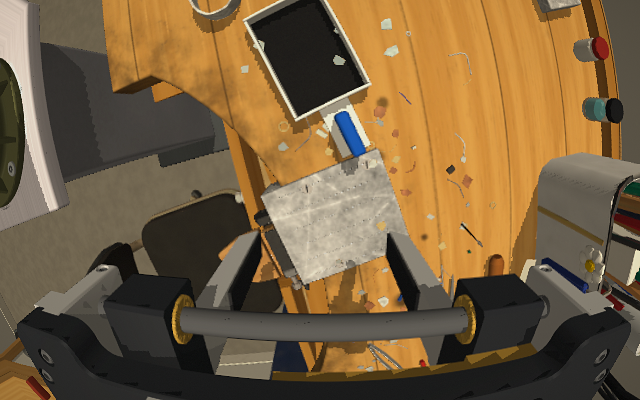

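View pics/s4a.png

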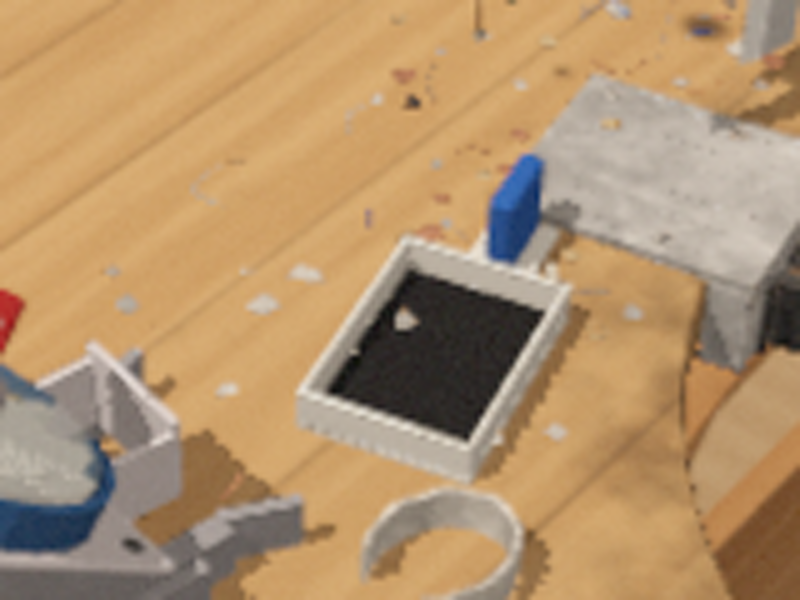

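The tray is upright, with its tail against the slab at t4a (540,320), and the cuff is unmoved. Measuring the new pose.

```bash
python3 - <<'E'
from h import *
np.set_printoptions(precision=4,suppress=True)
t=dict(np.load('pics/t4.png.npz'))
B=lambda x,y:(300+(x+.5)/5-.5,165+(y+.5)/5-.5)
P=np.array([onz(t,*B(*p),.02) for p in [(147,335),(388,265),(444,435),(195,507)]])
cen=P.mean(0);ax=(P[0]+P[3]-P[1]-P[2]);ay=(P[3]+P[2]-P[0]-P[1])
y1=np.arctan2(ax[1],ax[0]);y2=np.arctan2(ay[1],ay[0])-np.pi/2
print(P,cen,np.degrees([y1,y2]),np.linalg.norm(ax)/2,np.linalg.norm(ay)/2)
yaw=(y1*1.45+y2)/2.45; g=cen[:2]-.085*np.array([np.cos(yaw),np.sin(yaw)])
F=np.array([onz(t,*B(*p),.042)[:2] for p in [(445,325),(538,297),(540,318),(440,348)]]).mean(0)
print(np.degrees(yaw),'grip',g,F)
print([onz(t,*B(*p),.005)[:2] for p in [(530,270),(560,400)]])
print('cuff',[onz(t,*B(*p),.022)[:2] for p in [(35,510),(110,497),(158,555)]])
o=get_obs()
for z in (.1,.013): print(move(o,(*g,z),down(yaw)))
E
```

```text
[[ 0.5424 -0.0179  0.02  ]
 [ 0.5695 -0.121   0.02  ]
 [ 0.4969 -0.1405  0.02  ]
 [ 0.47   -0.0355  0.02  ]] [ 0.5197 -0.0787  0.02  ] [ 104.5348 -255.6808] 0.10749579497436947 0.07484790676460892
-42.49194402925033 grip [ 0.457  -0.0213] [ 0.5409 -0.159 ]
[array([ 0.568, -0.184]), array([ 0.5117, -0.193 ])]
cuff [array([0.4704, 0.0309]), array([ 0.4749, -0.0003]), array([ 0.4506, -0.0194])]
[-0.0029  0.0009  1.3396  0.3634 -0.1735  0.0308]
[-0.0029  0.0009  1.3396  0.3629 -0.173   0.2048]
```

```bash
python3 - <<'E'
from h import *
np.set_printoptions(precision=4,suppress=True)
o=get_obs()
for z in (.1,.013): print(move(o,(.541,-.160,z),down(1.823)))
E
```

```text
[-0.0014 -0.0021 -0.2931  0.1267  0.0482  0.0295]
[-0.0014 -0.0021 -0.2931  0.1262  0.0487  0.2035]
```

Emit:
servo_tool([
  [[0,0,-0.07,0.04,0.015,0.01,0.55],[0,0,-0.15,0.08,0.03,0.02,0.55],[0,0,-0.22,0.126,0.048,0.03,0.55],[-0.001,-0.002,-0.293,0.126,0.048,0.03,0.55],[-0.001,-0.002,-0.293,0.126,0.048,0.03,0.55],[-0.001,-0.002,-0.293,0.126,0.048,0.09,0.55],[-0.001,-0.002,-0.293,0.126,0.048,0.15,0.55],[-0.001,-0.002,-0.293,0.126,0.048,0.2,0.55],[-0.001,-0.002,-0.293,0.126,0.048,0.203,0.55],[-0.001,-0.002,-0.293,0.126,0.048,0.203,0.55]],
])

```text
time_s: 4.97
ee_pos: [0.5397, -0.1597, 0.0121]
eef_rot: [-3.138, -0.002, 1.82]
force: [1.0, -0.2, 1.0]
grip_width: 0.0421
```

```bash
python3 - <<'E'
from h import *
np.set_printoptions(precision=4,suppress=True)
snap('wrist','w5.png')
o=get_obs();print(o['ee_pos'],o['eef_rot'],o['force'],o['grip_width'])
E
```

```text
[ 0.5406 -0.16    0.0136] [-3.1406 -0.0007  1.8208] [0.8661 0.017  0.5656] 0.04180244189890508
```

View pics/w5.png

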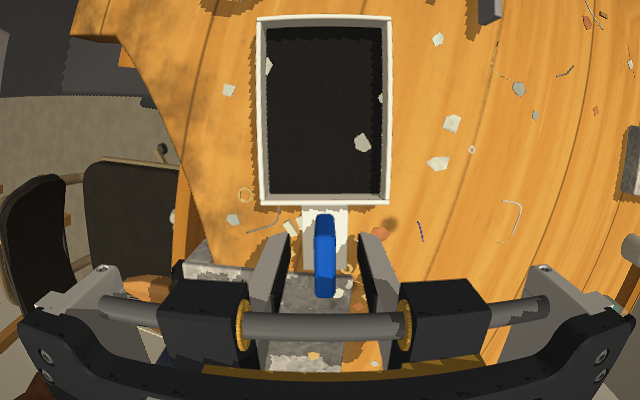

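```bash
python3 - <<'E'
from h import *
np.set_printoptions(precision=4,suppress=True)
o=get_obs();z=o['ee_pos'][2]
for x,y,w in [(.545,-.150,1.75),(.54,-.140,1.6),(.53,-.135,1.46),(.5215,-.133,1.364)]: print(move(o,(x,y,z),down(w)))
E
```

```text
[-0.0007 -0.0004  0.0451  0.0172  0.0134 -0.    ]
[-0.0007 -0.0004  0.1406  0.0391  0.0086  0.    ]
[-0.0007 -0.0003  0.2297  0.0537 -0.0083  0.    ]
[-0.0007 -0.0003  0.2908  0.0618 -0.0237  0.0001]
```

Emit:
servo_tool([
  [[0,0,0,0,0,0,1],[0,0,0,0,0,0,1],[0,0,0,0,0,0,1],[0,0,0,0,0,0,1],[0,0,0,0,0,0,1],[0,0,0,0,0,0,1]],
], squeeze=30)

```text
time_s: 5.52
ee_pos: [0.5408, -0.1601, 0.0141]
eef_rot: [-3.141, -0.0, 1.821]
force: [-1.8, 0.1, 5.2]
grip_width: 0.0121
```

Emit:
servo_tool([
  [[0,0,0.02,0.008,0.006,0,1],[0,0,0.045,0.017,0.013,0,1],[0,0,0.09,0.028,0.011,0,1],[0,0,0.14,0.039,0.009,0,1],[0,0,0.185,0.046,0,0,1],[0,0,0.23,0.054,-0.008,0,1],[0,0,0.26,0.058,-0.016,0,1],[0,0,0.291,0.062,-0.024,0,1],[0,0,0.291,0.062,-0.024,0,1],[0,0,0.291,0.062,-0.024,0,1]],
])

```text
time_s: 6.35
ee_pos: [0.5216, -0.1331, 0.0142]
eef_rot: [-3.141, 0.0, 1.365]
force: [-1.3, -0.5, -1.2]
grip_width: 0.012
```

```bash
python3 - <<'E'
from h import *
np.set_printoptions(precision=4,suppress=True)
snap('top','t6.png');snap('wrist','w6.png')
c=cv2.imread('pics/t6.png')[165:285,235:395];cv2.imwrite('pics/t6a.png',cv2.resize(c,(800,600),interpolation=cv2.INTER_CUBIC))
o=get_obs();print(o['ee_pos'],o['eef_rot'],o['force'],o['grip_width'])
g=lambda d:(RD@np.array([d/1e3,0,0])+DO)[:2]
for d in (-265,-200,-160,-125,-115): print(d,g(d),move(o,(*g(d),o['ee_pos'][2]),down(YD)))
E
```

```text
[ 0.5217 -0.1331  0.0142] [-3.141   0.      1.3652] [-0.1254 -1.2196 -0.3281] 0.011792976868777831
-265 [ 0.5196 -0.1439] [-0.0004  0.      0.0007 -0.0218  0.0002  0.    ]
-200 [ 0.5329 -0.0802] [-0.0004  0.      0.0007  0.1082  0.0004 -0.    ]
-160 [ 0.5411 -0.0411] [-0.0004  0.      0.0007  0.1882  0.0005 -0.    ]
-125 [ 0.5483 -0.0068] [-0.0004  0.      0.0007  0.2582  0.0005 -0.    ]
-115 [0.5504 0.003 ] [-0.0004  0.      0.0007  0.2782  0.0006 -0.    ]
```

View pics/t6a.png

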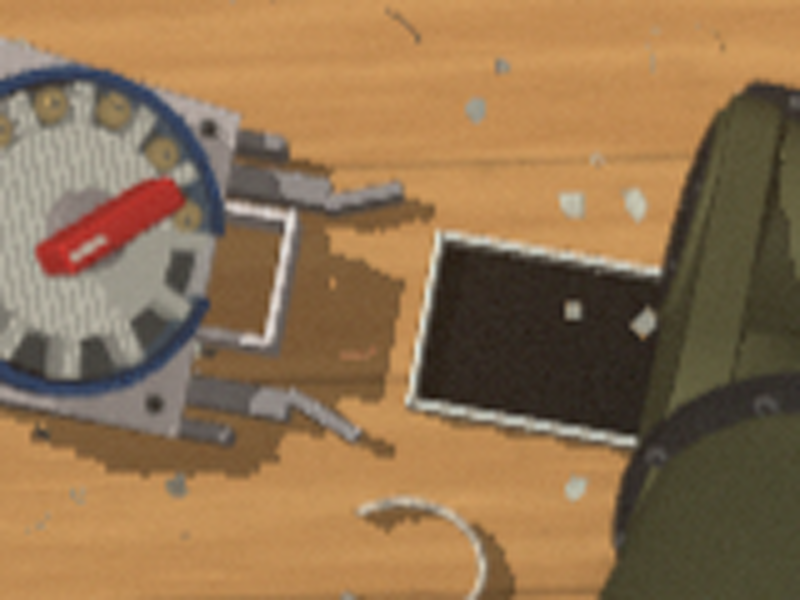

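View pics/w6.png

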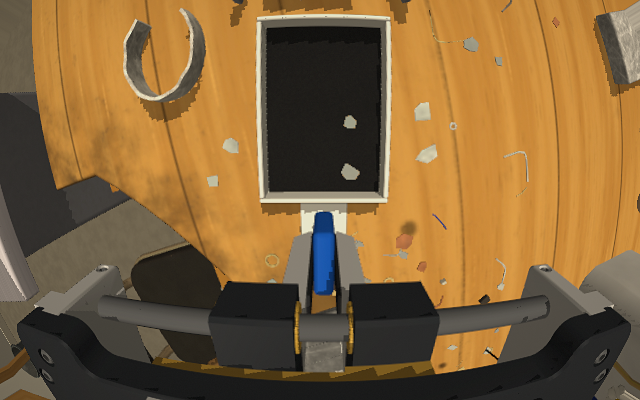

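The tray is aligned: its nose mid-point at (422,318) lies on the bay centreline. Sliding in.

Emit:
servo_tool([
  [[0,0,0,0.02,0,0,1],[0,0,0,0.045,0,0,1],[0,0,0,0.07,0,0,1],[0,0,0,0.095,0,0,1],[0,0,0,0.12,0,0,1],[0,0,0,0.145,0,0,1],[0,0,0,0.17,0,0,1],[0,0,0,0.19,0,0,1],[0,0,0,0.19,0,0,1]],
])

```text
time_s: 7.2
ee_pos: [0.5414, -0.038, 0.0141]
eef_rot: [-3.141, -0.001, 1.367]
force: [-0.7, 2.8, 1.9]
grip_width: 0.0117
```

```bash
python3 - <<'E'
from h import *
np.set_printoptions(precision=4,suppress=True)
o=get_obs();print(o['ee_pos'],o['eef_rot'],o['force'],o['grip_width'])
g=lambda d:(RD@np.array([d/1e3,0,0])+DO)[:2]
for d in (-125,-115): print(d,g(d),move(o,(*g(d),o['ee_pos'][2]),down(YD)))
E
```

```text
[ 0.5414 -0.038   0.0141] [-3.1409 -0.0005  1.3668] [-0.6557  2.8345  1.927 ] 0.011732341363945837
-125 [ 0.5483 -0.0068] [-0.0005 -0.0003  0.0018  0.0638  0.001   0.    ]
-115 [0.5504 0.003 ] [-0.0005 -0.0003  0.0018  0.0838  0.001   0.    ]
```

Emit:
servo_tool([
  [[0,0,0,0.02,0,0,1],[0,0,0,0.04,0,0,1],[0,0,0,0.055,0,0,1],[0,0,0,0.066,0,0,1],[0,0,0,0.072,0,0,1],[0,0,0,0.076,0,0,1]],
])

```text
time_s: 7.7
ee_pos: [0.5488, -0.001, 0.0141]
eef_rot: [-3.14, 0.0, 1.367]
force: [-5.4, -6.2, 4.4]
grip_width: 0.012
```

Emit:
servo_tool([
  [[0,0,0,0.004,0,0,1],[0,0,0,0.007,0,0,1],[0,0,0,0.01,0,0,1]],
])

```text
time_s: 7.95
ee_pos: [0.5496, 0.0034, 0.0142]
eef_rot: [-3.139, 0.001, 1.366]
force: [-4.2, -4.9, 4.9]
grip_width: 0.0119
```

Emit:
servo_tool([
  [[0,0,0,0.003,0,0,1],[0,0,0,0.006,0,0,1],[0,0,0,0.006,0,0,1]],
])

```text
time_s: 8.2
ee_pos: [0.5499, 0.0039, 0.0142]
eef_rot: [-3.139, 0.004, 1.366]
force: [-6.2, -20.0, 4.9]
grip_width: 0.0116
```

Emit:
servo_tool([
  [[0,0,0,0.003,0,0,1],[0,0,0,0.006,0,0,1],[0,0,0,0.006,0,0,1]],
])

```text
time_s: 8.45
ee_pos: [0.5499, 0.0044, 0.0142]
eef_rot: [-3.138, 0.008, 1.365]
force: [-7.1, -20.4, 4.7]
grip_width: 0.0117
```

Contact with the stop: 20 N with the motion halted at y≈0.004, expected 0.003. Releasing and lifting.

Emit:
servo_tool([
  [[0,0,0,0,0,0,0.6],[0,0,0,0,0,0,0.6],[0,0,0,0,0,0,0.6],[0,0,0,0,0,0,0.6],[0,0,0,0,0,-0.06,0.6],[0,0,0,0,0,-0.12,0.6],[0,0,0,-0.04,0,-0.18,0.6],[0,0,0,-0.1,0,-0.25,0.6],[0,0,0,-0.16,0,-0.32,0.6],[0,0,0,-0.22,0,-0.38,0.6],[0,0,0,-0.22,0,-0.38,0.6]],
])

```text
time_s: 9.37
ee_pos: [0.5292, -0.105, 0.2101]
eef_rot: [3.138, 0.008, 1.363]
force: [0.1, -0.2, -0.3]
grip_width: 0.0377
```

```bash
python3 - <<'E'
from h import *
np.set_printoptions(precision=4,suppress=True)
snap('top','t7.png');snap('wrist','w7.png');snap('scene','s7.png')
c=cv2.imread('pics/t7.png')[165:285,195:355];cv2.imwrite('pics/t7a.png',cv2.resize(c,(800,600),interpolation=cv2.INTER_CUBIC))
c=cv2.imread('pics/s7.png')[170:290,230:390];cv2.imwrite('pics/s7a.png',cv2.resize(c,(800,600),interpolation=cv2.INTER_CUBIC))
o=get_obs();print(o['time_s'],o['ee_pos'],o['eef_rot'],o['force'],o['grip_width'],o['qpos'])
E
```

```text
9.5167 [ 0.5284 -0.1018  0.2047] [-3.1386  0.0075  1.3643] [ 1.3439 -0.4013  0.2203] 0.037834117778819606 [-0.2545  0.276   1.5535 -0.0079  1.3148 -0.046 ]
```

View pics/t7a.png

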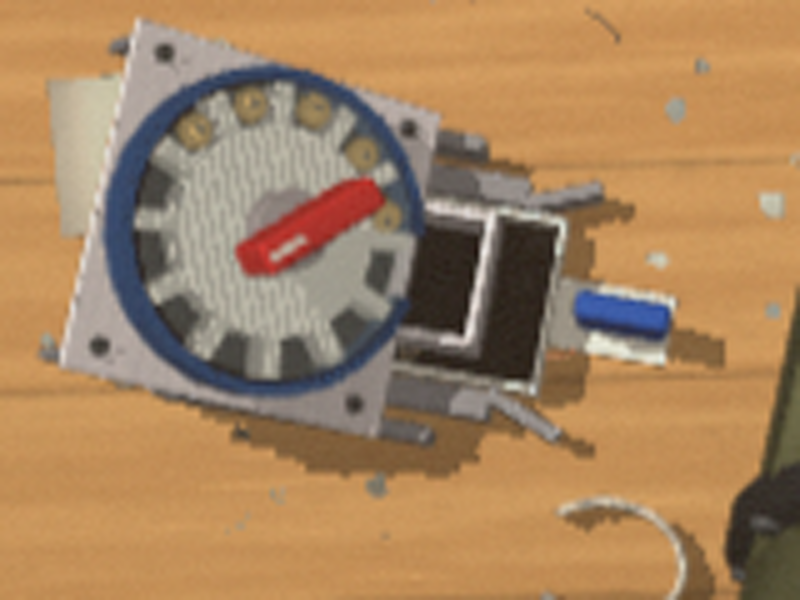

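View pics/s7a.png

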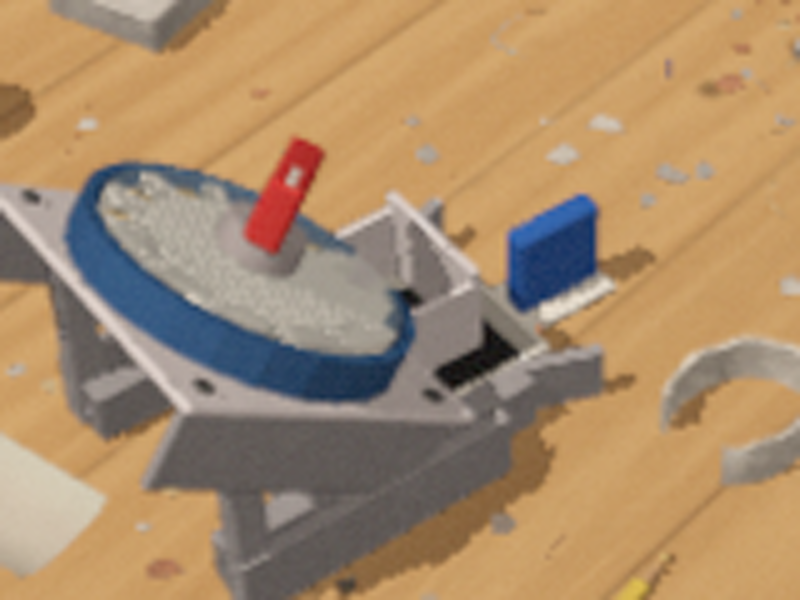

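View pics/w7.png

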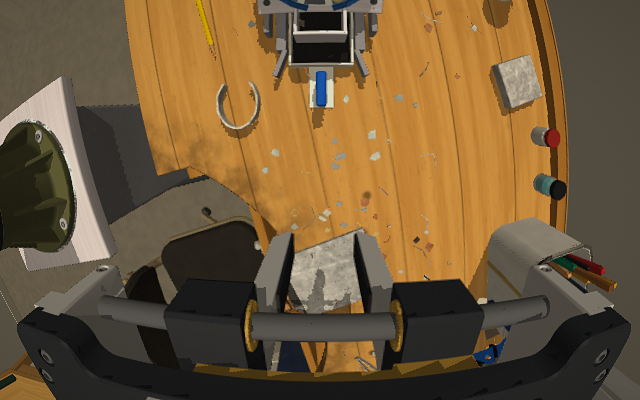

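The tray sits home between the rails, its fin is upright, and the cuff hasn't moved. Now I'll locate the knob: triangulate the red knob from both views and compare with the nominal geometry.

```bash
python3 - <<'E'
from h import *
np.set_printoptions(precision=4,suppress=True)
t=dict(np.load('pics/t7.png.npz'));s=dict(np.load('pics/s7.png.npz'))
A=lambda x,y:(195+(x+.5)/5-.5,165+(y+.5)/5-.5)
print('tray rear mid in disp',[ (RD.T@(onz(t,*A(*p),.02)-DO)) for p in [(567,216),(534,392)]])
def pts(P,drum):  # bar box about drum_knob point P
    a=np.pi/4-drum;b=np.cos(a)*UP+np.sin(a)*YY;n=np.cross(AX,b)
    return np.array([P+b*i*.028+n*j*.007+AX*k for i in(-1,1) for j in(-1,1) for k in(.012,-.014)])
def cen(c,P,drum):
    h=cv2.convexHull(proj(c,pts(P,drum)).astype(np.float32));m=cv2.moments(h);return np.array([m['m10']/m['m00'],m['m01']/m['m00']]),m['m00'],cv2.minAreaRect(h)
floor=DO+RD@np.array([.03,0,.085])
obs=[]
for c,box in((t,(195,165,300,270)),(s,(230,170,330,260))):
    im=c['color'].astype(int);m=((im[:,:,0]>110)&(im[:,:,1]<75)&(im[:,:,2]<75)).astype(np.uint8)
    k=np.zeros_like(m);k[box[1]:box[3],box[0]:box[2]]=1;m*=k
    m=cv2.morphologyEx(m,cv2.MORPH_CLOSE,np.ones((3,3),np.uint8))
    cs,_=cv2.findContours(m,0,2);cc=max(cs,key=cv2.contourArea);h=cv2.convexHull(cc)
    M=cv2.moments(m,True);obs.append((c,np.array([M['m10']/M['m00'],M['m01']/M['m00']]),M['m00'],cv2.minAreaRect(h)))
P=floor+AX*.05
for it in range(4):
    J=[];r=[]
    for c,u,_,_ in obs:
        p0=cen(c,P,.03)[0];r.append(u-p0)
        J.append(np.array([(cen(c,P+e*1e-3,.03)[0]-p0)/1e-3 for e in np.eye(3)]).T)
    d=np.linalg.lstsq(np.vstack(J),np.concatenate(r),rcond=None)[0];P=P+d
print('knob',P,'h',(P-floor)@AX,'lateral up',(P-floor)@UP,'y',(P-floor)@YY,np.concatenate(r))
for c,u,a,b in obs:
    for dr in (0,.07): print(u,a,b,cen(c,P,dr))
E
```

```text
tray rear mid in disp [array([-0.0841, -0.0389,  0.02  ]), array([-0.0842,  0.0375,  0.02  ])]
knob [0.5744 0.1195 0.1191] h 0.04283414468180589 lateral up -0.001760469465512329 y 0.00046931945768097076 [-0.121  -0.1604  0.1786  0.0402]
[256.7097 209.8992] 248.0 ((256.80902099609375, 209.99441528320312), (8.69198226928711, 30.84593963623047), 57.9946174621582) (array([256.8383, 210.0617]), 311.42821680172347, ((256.99212646484375, 210.05404663085938), (10.113310813903809, 33.09005355834961), 56.932003021240234))
[256.7097 209.8992] 248.0 ((256.80902099609375, 209.99441528320312), (8.69198226928711, 30.84593963623047), 57.9946174621582) (array([256.8208, 210.0558]), 301.05009243963286, ((256.9690246582031, 210.0626678466797), (9.733659744262695, 33.06737518310547), 61.222625732421875))
[286.3268 209.1242] 153.0 ((286.3999938964844, 208.7000274658203), (7.602630615234375, 22.360679626464844), 26.56505012512207) (array([286.2736, 209.1353]), 208.02595602348447, ((286.35626220703125, 209.09375), (8.77725601196289, 24.810375213623047), 26.666217803955078))
[286.3268 209.1242] 153.0 ((286.3999938964844, 208.7000274658203), (7.602630615234375, 22.360679626464844), 26.56505012512207) (array([286.0927, 209.0362]), 215.94747123750858, ((286.0834045410156, 208.9467010498047), (9.348884582519531, 24.808542251586914), 26.971065521240234))
```

```bash
cat >> h.py <<'E'
PK=np.array([.574,.118,.124])
E
python3 - <<'E'
from h import *
np.set_printoptions(precision=4,suppress=True)
o=get_obs()
print(move(o,PK+AX*.075,knobR(.03)))
E
```

```text
[-0.1504  0.3738 -0.4656  0.3632 -0.0008  0.0358]
```

Emit:
servo_tool([
  [[-0.013,0.031,-0.039,0.03,0,-0.02,0.6],[-0.025,0.062,-0.078,0.06,0,-0.02,0.6],[-0.038,0.093,-0.116,0.09,0,-0.02,0.6],[-0.05,0.125,-0.155,0.12,0,-0.02,0.6],[-0.063,0.156,-0.194,0.15,0,-0.01,0.6],[-0.075,0.187,-0.233,0.18,0,0,0.6],[-0.088,0.218,-0.272,0.21,0,0,0.6],[-0.1,0.249,-0.31,0.24,0,0.01,0.6],[-0.113,0.28,-0.35,0.27,0,0.02,0.6],[-0.125,0.31,-0.388,0.3,0,0.02,0.6],[-0.138,0.343,-0.427,0.335,0,0.03,0.6],[-0.15,0.374,-0.466,0.363,0,0.036,0.6]],
])

```text
time_s: 10.52
ee_pos: [0.5648, 0.0783, 0.1831]
eef_rot: [2.694, -0.435, 2.223]
force: [-0.5, -0.3, 0.5]
grip_width: 0.0376
```

```bash
python3 - <<'E'
from h import *
np.set_printoptions(precision=4,suppress=True)
snap('wrist','w8.png');snap('scene','s8.png')
c=cv2.imread('pics/s8.png')[130:280,210:410];cv2.imwrite('pics/s8a.png',cv2.resize(c,(800,600),interpolation=cv2.INTER_CUBIC))
o=get_obs();print(o['time_s'],o['ee_pos'],o['eef_rot'],o['qpos'])
print(move(o,PK+AX*.075,knobR(.03)),move(o,PK-AX*.0148,knobR(.03)))
E
```

```text
10.6167 [0.5644 0.0778 0.1822] [ 2.6978 -0.4361  2.2207] [-0.2068  0.3476  1.6344  0.6514  1.2443 -0.9994]
[-0.0029 -0.0035 -0.0005 -0.0008  0.0022 -0.0073] [-0.0029 -0.0035 -0.0005 -0.0018  0.0031  0.1722]
```

View pics/w8.png

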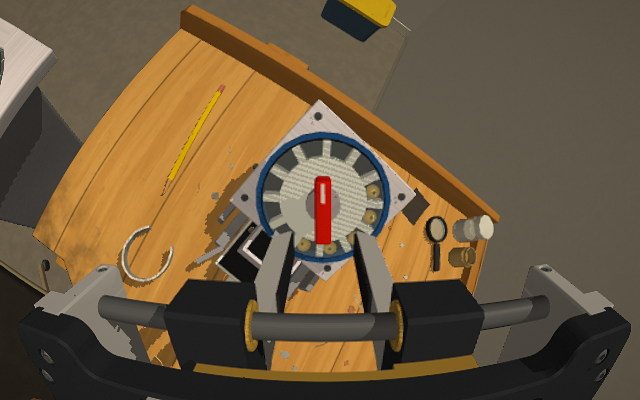

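View pics/s8a.png

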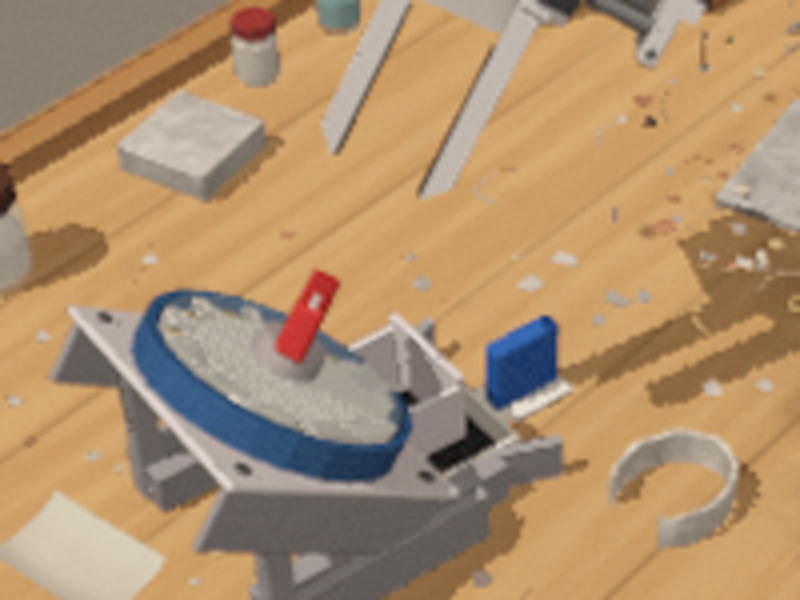

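The knob bar in the wrist view is centred (x≈322) and parallel to the jaws. Descending.

Emit:
servo_tool([
  [[0,0,0,-0.001,0.002,0.04,0.6],[-0.003,-0.003,0,-0.001,0.002,0.08,0.6],[-0.003,-0.003,0,-0.002,0.003,0.12,0.6],[-0.003,-0.003,0,-0.002,0.003,0.15,0.6],[-0.003,-0.003,0,-0.002,0.003,0.17,0.6],[-0.003,-0.003,0,-0.002,0.003,0.178,0.6],[-0.003,-0.003,0,-0.002,0.003,0.178,0.6]],
])

```text
time_s: 11.2
ee_pos: [0.5757, 0.1283, 0.1087]
eef_rot: [2.696, -0.433, 2.218]
force: [0.8, -0.2, 0.5]
grip_width: 0.0378
```

```bash
python3 - <<'E'
from h import *
np.set_printoptions(precision=4,suppress=True)
snap('wrist','w9.png');snap('scene','s9.png')
c=cv2.imread('pics/s9.png')[150:270,220:380];cv2.imwrite('pics/s9a.png',cv2.resize(c,(800,600),interpolation=cv2.INTER_CUBIC))
o=get_obs();print(o['time_s'],o['ee_pos'],o['force'])
E
```

```text
11.3 [0.5763 0.1276 0.11  ] [-0.8176 -0.2235  0.9923]
```

View pics/w9.png

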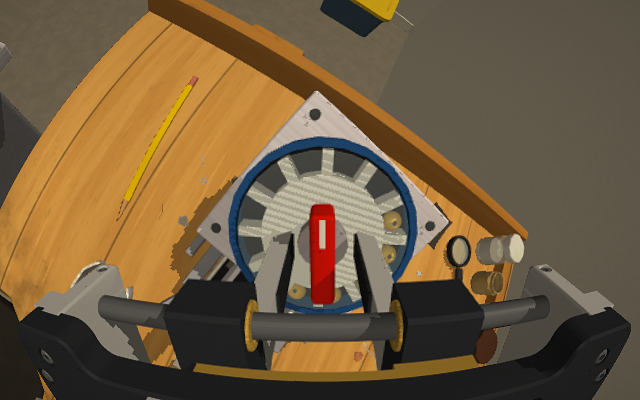

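View pics/s9a.png

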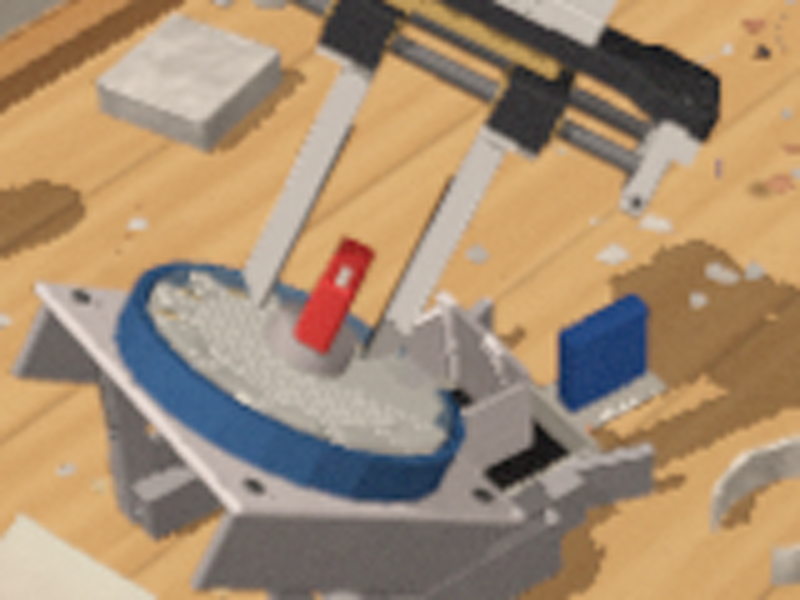

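The fingers straddle the bar, tips just above the cover. Closing.

Emit:
servo_tool([
  [[0,0,0,0,0,0,1],[0,0,0,0,0,0,1],[0,0,0,0,0,0,1],[0,0,0,0,0,0,1],[0,0,0,0,0,0,1],[0,0,0,0,0,0,1]],
], squeeze=25)

```text
time_s: 11.8
ee_pos: [0.5753, 0.1261, 0.1103]
eef_rot: [2.697, -0.431, 2.218]
force: [-15.4, -14.6, 8.9]
grip_width: 0.0141
```

```bash
cat >> h.py <<'E'
def drum(o):
    Rt=R.from_euler('xyz',o['eef_rot']).as_matrix();x=Rt[:,0]
    return np.pi/4-np.arctan2(x@YY,x@UP), np.degrees(np.arccos(-Rt[:,2]@AX))
E
python3 - <<'E'
from h import *
np.set_printoptions(precision=4,suppress=True)
o=get_obs();print(o['time_s'],o['ee_pos'],o['force'],o['moment'],o['grip_width'],drum(o),o['qpos'])
E
```

```text
11.8 [0.5753 0.1261 0.1103] [-15.3762 -14.6384   8.9057] [-1.6908  2.201   1.4099] 0.014060894125426972 (np.float64(0.031092786881410373), np.float64(0.11614905316163503)) [-0.1142  0.4504  1.6763  0.7054  1.0741 -1.028 ]
```

Emit:
servo_tool([
  [[0,0,0,0,0,0,1],[0,0,0,0,0,0,1]],
])

```text
time_s: 11.97
ee_pos: [0.5751, 0.126, 0.1103]
eef_rot: [2.697, -0.431, 2.217]
force: [0.8, 3.0, -5.6]
grip_width: 0.0136
```

```bash
python3 - <<'E'
from h import *
np.set_printoptions(precision=4,suppress=True)
o=get_obs();print(o['time_s'],o['ee_pos'],o['force'],o['moment'],o['grip_width'],drum(o))
Rt=R.from_euler('xyz',o['eef_rot']).as_matrix();print(Rt.T@o['force'],Rt.T@o['moment'])
q=PK+AX*0;v=o['ee_pos']-q;print('offset from axis UP,YY',v@UP,v@YY,v@AX)
E
```

```text
11.9667 [0.5751 0.126  0.1103] [ 0.7859  2.9783 -5.5914] [-0.2587 -0.1157  0.023 ] 0.013566782382997083 (np.float64(0.03169350182375885), np.float64(0.11511600841223392))
[-0.6077 -0.3427  6.3454] [ 0.0672 -0.2517 -0.1137]
offset from axis UP,YY -0.0012484282149589497 0.0005272890920885108 -0.015847614626723575
```

Emit:
servo_tool([
  [[0,0,0.013,0,0,0,1],[0,0,0.026,0,0,0,1],[0,0,0.039,0,0,0,1],[0,0,0.052,0,0,0,1],[0,0,0.065,0,0,0,1],[0,0,0.077,0,0,0,1],[0,0,0.089,0,0,0,1],[0,0,0.1,0,0,0,1],[0,0,0.11,0,0,0,1],[0,0,0.12,0,0,0,1],[0,0,0.12,0,0,0,1]],
])

```text
time_s: 12.88
ee_pos: [0.5749, 0.1259, 0.1102]
eef_rot: [2.786, -0.506, 2.021]
force: [-4.9, -0.8, -3.3]
grip_width: 0.0137
```

```bash
cat > look.py <<'E'
import sys
from h import *
np.set_printoptions(precision=4,suppress=True)
n=sys.argv[1]
o=get_obs();Rt=R.from_euler('xyz',o['eef_rot']).as_matrix();v=o['ee_pos']-PK
print(o['time_s'],'drum',drum(o),'F',Rt.T@o['force'],'M',Rt.T@o['moment'],'w',o['grip_width'],'off',v@UP,v@YY,v@AX)
a=snap('wrist',n+'w.png');snap('scene',n+'s.png');snap('top',n+'t.png')
w=cv2.imread('pics/'+n+'w.png')[100:330,160:480]
s=cv2.imread('pics/'+n+'s.png')[180:270,230:390]
t=cv2.imread('pics/'+n+'t.png')[165:255,195:355]
rs=lambda i,W,H:cv2.resize(i,(W,H),interpolation=cv2.INTER_CUBIC)
top=np.hstack([rs(s,400,225),rs(t,400,225)])
cv2.imwrite('pics/'+n+'.png',np.vstack([top,rs(w,520,374)[:, :].copy() if 0 else np.pad(rs(w,512,368),((0,0),(144,144),(0,0)))]))
E
python3 look.py k1
```

```text
12.8833 drum (np.float64(0.22163189721428023), np.float64(0.14445563104045914)) F [-0.3635 -5.7194  1.6354] M [ 1.133  -0.4208 -0.0746] w 0.013746136840192243 off -0.0014147856974252929 0.0007260861162360118 -0.015841852121844288
```

View pics/k1.png

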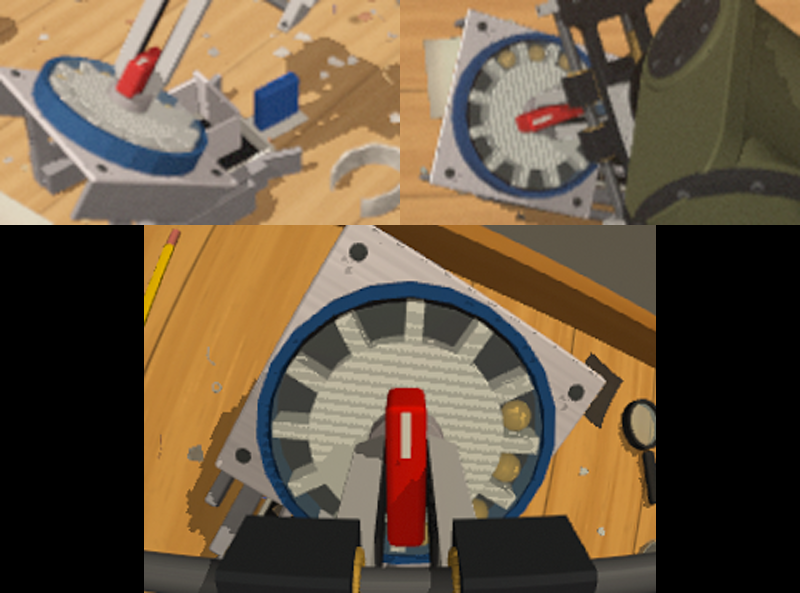

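Beads 3–5 are visible in the wrist view at (480,510), (507,466) and (515,413), fixed relative to the bar. Continuing past bead 1.

Emit:
servo_tool([
  [[0,0,0.012,0,0,0,1],[0,0,0.024,0,0,0,1],[0,0,0.036,0,0,0,1],[0,0,0.048,0,0,0,1],[0,0,0.06,0,0,0,1],[0,0,0.072,0,0,0,1],[0,0,0.084,0,0,0,1],[0,0,0.096,0,0,0,1],[0,0,0.108,0,0,0,1],[0,0,0.12,0,0,0,1],[0,0,0.135,0,0,0,1],[0,0,0.135,0,0,0,1]],
])

```text
time_s: 14.03
ee_pos: [0.5746, 0.1259, 0.1101]
eef_rot: [2.909, -0.568, 1.784]
force: [-6.3, -2.2, -1.7]
grip_width: 0.0136
```

Emit:
servo_tool([
  [[0,0,0,0,0,0,1],[0,0,0,0,0,0,1],[0,0,0,0,0,0,1],[0,0,0,0,0,0,1],[0,0,0,0,0,0,1],[0,0,0,0,0,0,1],[0,0,0,0,0,0,1],[0,0,0,0,0,0,1],[0,0,0,0,0,0,1],[0,0,0,0,0,0,1]],
])

```text
time_s: 14.87
ee_pos: [0.5746, 0.1258, 0.1101]
eef_rot: [2.909, -0.568, 1.784]
force: [-5.0, 0.1, -3.3]
grip_width: 0.0136
```

```bash
python3 look.py k2
```

```text
14.8667 drum (np.float64(0.4348180456723524), np.float64(0.1872286897520692)) F [-0.8452 -5.4874  2.1744] M [ 1.0982 -0.5116 -0.0067] w 0.013565005983907641 off -0.0015860854760902337 0.0010428260633535472 -0.01584969197084912
```

View pics/k2.png

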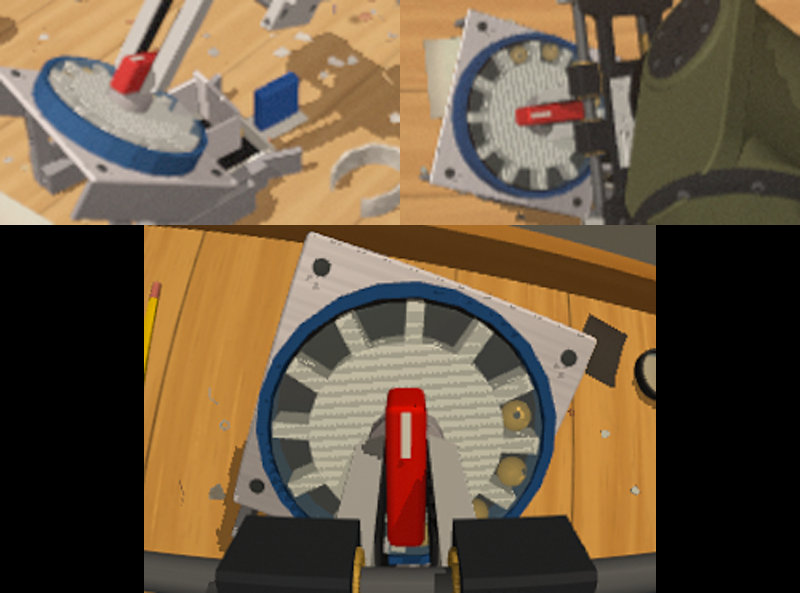

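Emit:
servo_tool([
  [[0,0,0.015,0,0,0,1],[0,0,0.03,0,0,0,1],[0,0,0.045,0,0,0,1],[0,0,0.06,0,0,0,1],[0,0,0.075,0,0,0,1],[0,0,0.09,0,0,0,1],[0,0,0.105,0,0,0,1],[0,0,0.12,0,0,0,1],[0,0,0.135,0,0,0,1],[0,0,0.15,0,0,0,1],[0,0,0.16,0,0,0,1]],
])

```text
time_s: 15.93
ee_pos: [0.5742, 0.1259, 0.11]
eef_rot: [3.077, -0.606, 1.483]
force: [-8.3, -2.4, -0.2]
grip_width: 0.0141
```

Emit:
servo_tool([
  [[0,0,0.013,0,0,0,1],[0,0,0.026,0,0,0,1],[0,0,0.039,0,0,0,1],[0,0,0.052,0,0,0,1],[0,0,0.065,0,0,0,1],[0,0,0.078,0,0,0,1],[0,0,0.091,0,0,0,1],[0,0,0.104,0,0,0,1],[0,0,0.117,0,0,0,1],[0,0,0.13,0,0,0,1],[0,0,0.143,0,0,0,1],[0,0,0.156,0,0,0,1]],
])

```text
time_s: 16.93
ee_pos: [0.5738, 0.126, 0.1101]
eef_rot: [-3.034, -0.601, 1.184]
force: [-8.7, -1.2, -0.0]
grip_width: 0.0139
```

```bash
python3 look.py k3
```

```text
16.9333 drum (np.float64(0.9334997246892216), np.float64(0.2931640491601616)) F [-3.6429 -7.8045 -1.6546] M [ 1.3962 -1.0016 -0.0871] w 0.01390946036384986 off -0.0016312083498286711 0.0018639553602135819 -0.015848650727169056
```

View pics/k3.png

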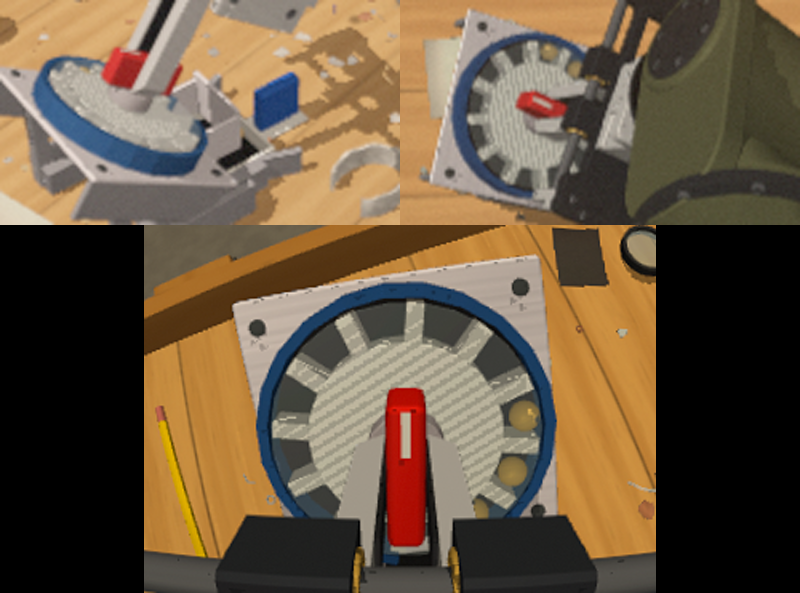

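Emit:
servo_tool([
  [[0,0,0.012,0,0,0,1],[0,0,0.024,0,0,0,1],[0,0,0.03,0,0,0,1],[0,0,0.03,0,0,0,1],[0,0,0.03,0,0,0,1],[0,0,0.03,0,0,0,1],[0,0,0.03,0,0,0,1],[0,0,0.03,0,0,0,1],[0,0,0.03,0,0,0,1],[0,0,0.03,0,0,0,1],[0,0,0.03,0,0,0,1],[0,0,0.03,0,0,0,1]],
])

```text
time_s: 18.08
ee_pos: [0.5737, 0.126, 0.1101]
eef_rot: [-3.002, -0.595, 1.128]
force: [-6.1, -0.3, -1.6]
grip_width: 0.014
```

Emit:
servo_tool([
  [[0,0,0.014,0,0,0,1],[0,0,0.028,0,0,0,1],[0,0,0.042,0,0,0,1],[0,0,0.056,0,0,0,1],[0,0,0.07,0,0,0,1],[0,0,0.084,0,0,0,1],[0,0,0.098,0,0,0,1],[0,0,0.112,0,0,0,1],[0,0,0.126,0,0,0,1],[0,0,0.14,0,0,0,1],[0,0,0.154,0,0,0,1]],
])

```text
time_s: 19.0
ee_pos: [0.5733, 0.1262, 0.1102]
eef_rot: [-2.849, -0.542, 0.846]
force: [-8.3, 0.0, -0.2]
grip_width: 0.0138
```

```bash
python3 look.py k4
```

```text
19.0 drum (np.float64(1.2236660647211237), np.float64(0.35314440981381795)) F [-4.8238 -6.754  -0.7198] M [ 1.0575 -1.2294 -0.1959] w 0.013760826177875678 off -0.0015172642714681717 0.0023239802677368524 -0.01583954343365498
```

View pics/k4.png

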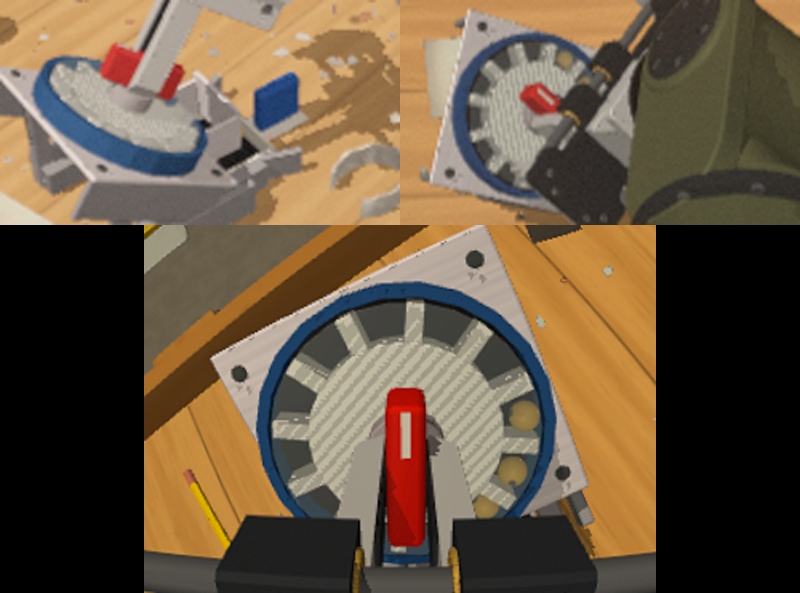

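At 1.22 bead 3 is still in, at (485,507). Turning on to about 1.47.

Emit:
servo_tool([
  [[0,0,0.013,0,0,0,1],[0,0,0.026,0,0,0,1],[0,0,0.039,0,0,0,1],[0,0,0.052,0,0,0,1],[0,0,0.065,0,0,0,1],[0,0,0.078,0,0,0,1],[0,0,0.091,0,0,0,1],[0,0,0.104,0,0,0,1],[0,0,0.117,0,0,0,1],[0,0,0.13,0,0,0,1],[0,0,0.143,0,0,0,1],[0,0,0.156,0,0,0,1]],
])

```text
time_s: 20.15
ee_pos: [0.573, 0.1264, 0.1103]
eef_rot: [-2.722, -0.456, 0.583]
force: [-8.6, -0.1, -0.3]
grip_width: 0.014
```

Emit:
servo_tool([
  [[0,0,0,0,0,0,1],[0,0,0,0,0,0,1],[0,0,0,0,0,0,1],[0,0,0,0,0,0,1],[0,0,0,0,0,0,1]],
])

```text
time_s: 20.57
ee_pos: [0.573, 0.1264, 0.1103]
eef_rot: [-2.721, -0.456, 0.583]
force: [-5.6, -0.7, -2.3]
grip_width: 0.0138
```

```bash
python3 look.py k5
```

```text
20.5667 drum (np.float64(1.4698501598227027), np.float64(0.4017654968227487)) F [-5.5525 -2.3469  0.8504] M [ 0.1821 -1.2011  0.0069] w 0.013813954948223815 off -0.0012893821828672174 0.0027182553697943836 -0.01582838254274459
```

View pics/k5.png

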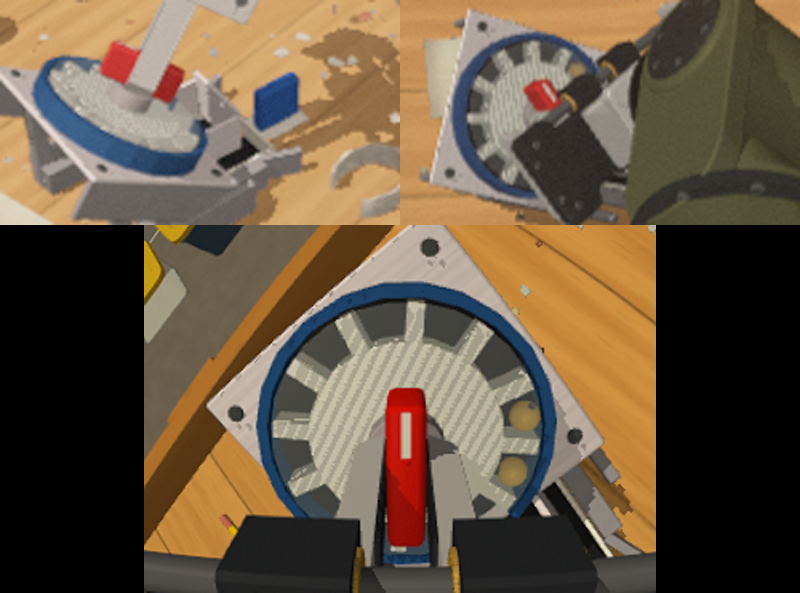

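At 1.47 bead 3 has left. Beads 4 (513,472) and 5 (525,415) remain. Stopping here, releasing, backing off along the axis and checking the tray.

Emit:
servo_tool([
  [[0,0,0,0,0,0,1],[0,0,0,0,0,0,1],[0,0,0,0,0,0,0.65],[0,0,0,0,0,0,0.65],[0,0,0,0,0,0,0.65],[0,0,0,0,0,0,0.65],[0,0,0,0,0,-0.05,0.65],[0,0,0,0,0,-0.1,0.65],[0,0,0,0,0,-0.15,0.65],[0,0,0,0,0,-0.22,0.65],[0,0,0,0,0,-0.3,0.65],[0,0,0,0,0,-0.3,0.65]],
])

```text
time_s: 21.72
ee_pos: [0.558, 0.039, 0.2394]
eef_rot: [-2.729, -0.462, 0.584]
force: [-0.1, 0.3, -0.3]
grip_width: 0.0328
```

```bash
python3 look.py k6
python3 - <<'E'
import cv2
c=cv2.imread('pics/k6w.png');cv2.imwrite('pics/k6z.png',c)
E
```

```text
21.7167 drum (np.float64(1.4668171313694525), np.float64(0.15944135088756464)) F [-0.0194 -0.1631  0.4456] M [-0.1841 -0.185  -0.0555] w 0.03281411410009665 off 0.00020659611037179192 -0.0005169052207931798 0.14077349258407879
```

View pics/k6.png

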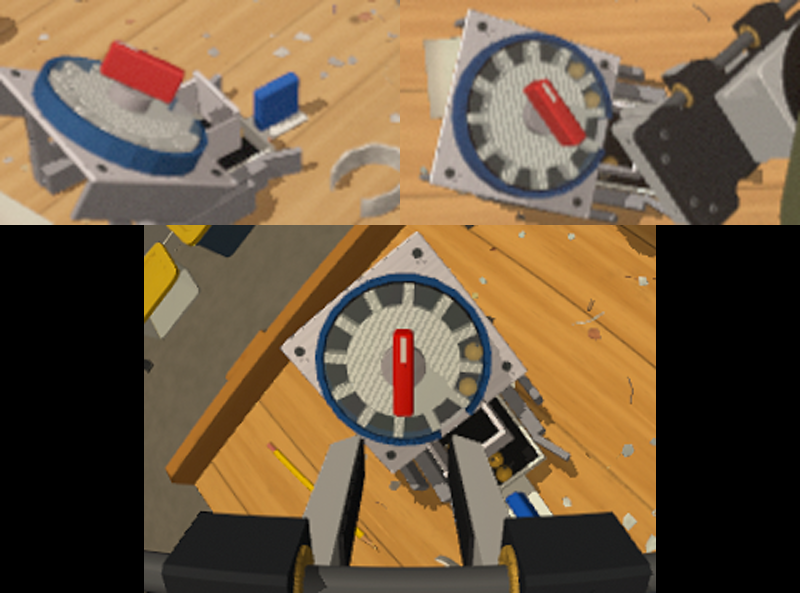

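View pics/k6z.png

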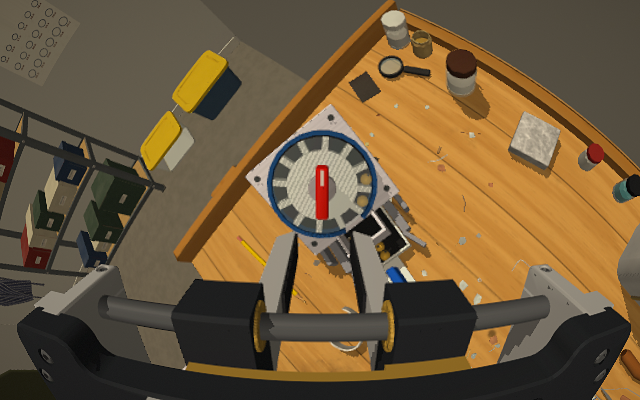

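```bash
python3 - <<'E'
from h import *
np.set_printoptions(precision=4,suppress=True)
o=get_obs();print(move(o,(.45,-.16,.30),down(1.0)))
E
```

```text
[-0.1987 -0.3354 -0.1966 -0.3002  0.0805 -0.3609]
```

Emit:
servo_tool([
  [[0,0,0,-0.03,0.005,-0.07,0.65],[-0.02,-0.03,-0.02,-0.06,0.015,-0.13,0.65],[-0.04,-0.07,-0.04,-0.1,0.025,-0.19,0.65],[-0.06,-0.1,-0.06,-0.14,0.035,-0.24,0.65],[-0.08,-0.13,-0.08,-0.18,0.045,-0.28,0.65],[-0.1,-0.17,-0.1,-0.22,0.055,-0.32,0.65],[-0.12,-0.2,-0.12,-0.26,0.07,-0.35,0.65],[-0.14,-0.24,-0.14,-0.3,0.08,-0.36,0.65],[-0.16,-0.27,-0.16,-0.3,0.08,-0.36,0.65],[-0.18,-0.3,-0.18,-0.3,0.08,-0.36,0.65],[-0.2,-0.335,-0.197,-0.3,0.08,-0.36,0.65],[-0.2,-0.335,-0.197,-0.3,0.08,-0.36,0.65]],
])

```text
time_s: 22.87
ee_pos: [0.4502, -0.158, 0.2988]
eef_rot: [3.139, 0.002, 1.004]
force: [-0.7, 0.3, 0.2]
grip_width: 0.0328
```

```bash
python3 look.py k7
python3 - <<'E'
import cv2
t=cv2.imread('pics/k7t.png')[165:285,195:355];cv2.imwrite('pics/k7a.png',cv2.resize(t,(800,600),interpolation=cv2.INTER_CUBIC))
t=cv2.imread('pics/k7s.png')[190:280,250:370];cv2.imwrite('pics/k7b.png',cv2.resize(t,(800,600),interpolation=cv2.INTER_CUBIC))
E
```

```text
22.8667 drum (np.float64(1.2165364887310663), np.float64(35.15189049190896)) F [-0.0932 -0.7134 -0.2265] M [-0.0543  0.0281 -0.0289] w 0.03278359211584935 off -0.1418610353815865 0.0644818816604299 0.3126793245847384
```

View pics/k7a.png

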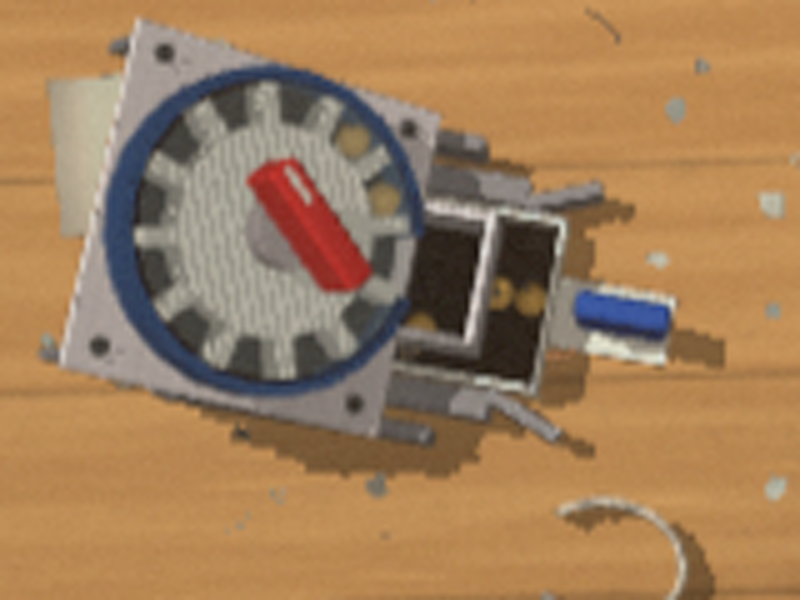

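View pics/k7b.png

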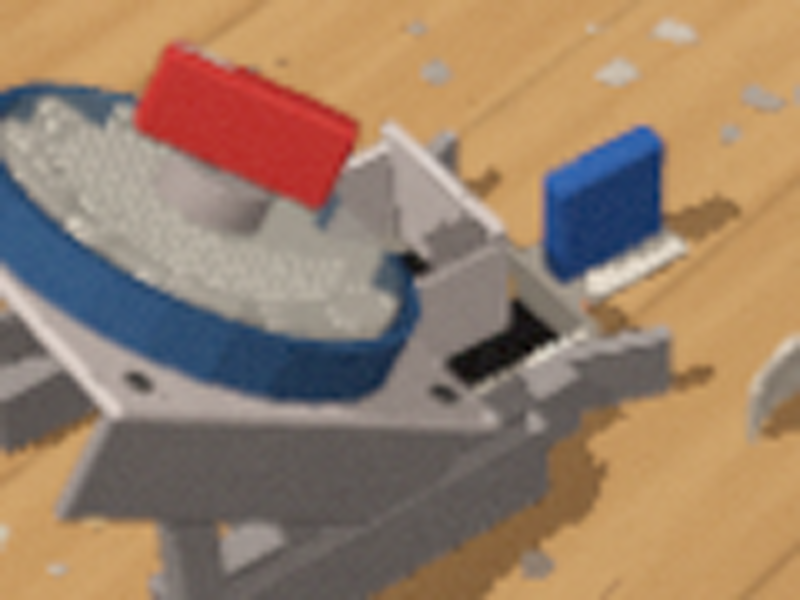

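View pics/k7w.png

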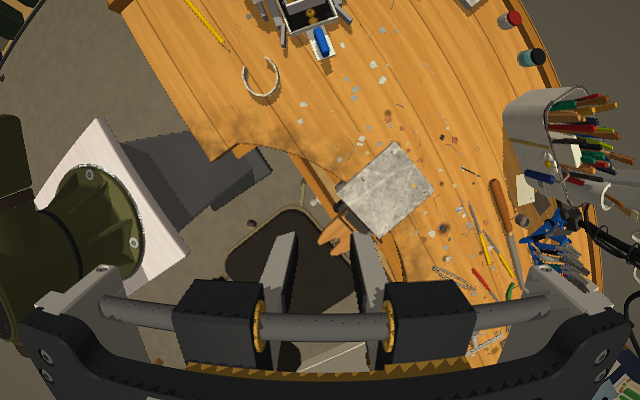

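The top view shows three beads in the tray, at (500,293), (530,300) and (425,325). Two are still in the drum, at (355,137) and (387,197). I'll wait about 1 s, then check that everything is at rest and the tray is home.

Emit:
servo_tool([
  [[0,0,0,0,0,0,0.65],[0,0,0,0,0,0,0.65],[0,0,0,0,0,0,0.65],[0,0,0,0,0,0,0.65],[0,0,0,0,0,0,0.65],[0,0,0,0,0,0,0.65],[0,0,0,0,0,0,0.65],[0,0,0,0,0,0,0.65],[0,0,0,0,0,0,0.65],[0,0,0,0,0,0,0.65],[0,0,0,0,0,0,0.65],[0,0,0,0,0,0,0.65]],
])

```text
time_s: 24.02
ee_pos: [0.4501, -0.1589, 0.299]
eef_rot: [3.142, -0.002, 1.0]
force: [0.2, -0.8, 0.6]
grip_width: 0.0332
```

```bash
python3 - <<'E'
from h import *
np.set_printoptions(precision=4,suppress=True)
snap('top','k8t.png')
t=cv2.imread('pics/k8t.png')[165:285,195:355];a=cv2.imread('pics/k7t.png')[165:285,195:355];b=cv2.imread('pics/t7.png')[165:285,195:355]
cv2.imwrite('pics/k8a.png',cv2.resize(t,(800,600),interpolation=cv2.INTER_CUBIC))
print('diff k7-k8 px>30:',np.argwhere(cv2.absdiff(t,a).max(2)>30).shape[0])
d=cv2.absdiff(t,b).max(2)>45; ys,xs=np.where(d[:,75:]);print('diff vs before, tray/fin region',[(x+75,y) for x,y in zip(xs,ys)])
c=dict(np.load('pics/k8t.png.npz'));A=lambda x,y:(195+(x+.5)/5-.5,165+(y+.5)/5-.5)
for p in [(500,293),(530,300),(425,325)]: print('bead in disp',RD.T@(onz(c,*A(*p),.010)-DO))
for f in('t0','k8t'):
    i=cv2.imread(f'pics/{f}.png')[255:305,200:345].astype(int);m=(i[:,:,2]-i[:,:,0]>110)&(i[:,:,1]>150);print(f,'pencil',m.sum(),np.argwhere(m).mean(0))
E
```

```text
diff k7-k8 px>30: 0
diff vs before, tray/fin region [(np.int64(76), np.int64(29)), (np.int64(75), np.int64(30)), (np.int64(76), np.int64(30)), (np.int64(75), np.int64(31)), (np.int64(76), np.int64(31)), (np.int64(77), np.int64(31)), (np.int64(75), np.int64(32)), (np.int64(77), np.int64(33)), (np.int64(78), np.int64(33)), (np.int64(75), np.int64(34)), (np.int64(76), np.int64(34)), (np.int64(77), np.int64(34)), (np.int64(78), np.int64(34)), (np.int64(75), np.int64(35)), (np.int64(76), np.int64(35)), (np.int64(77), np.int64(35)), (np.int64(78), np.int64(35)), (np.int64(75), np.int64(36)), (np.int64(76), np.int64(36)), (np.int64(77), np.int64(36)), (np.int64(75), np.int64(38)), (np.int64(76), np.int64(38)), (np.int64(77), np.int64(38)), (np.int64(78), np.int64(38)), (np.int64(75), np.int64(39)), (np.int64(76), np.int64(39)), (np.int64(77), np.int64(39)), (np.int64(78), np.int64(39)), (np.int64(79), np.int64(39)), (np.int64(75), np.int64(40)), (np.int64(76), np.int64(40)), (np.int64(75), np.int64(41)), (np.int64(76), np.int64(44)), (np.int64(77), np.int64(44)), (np.int64(78), np.int64(44)
[... 18297 characters left out ...]
(118)), (np.int64(156), np.int64(118)), (np.int64(157), np.int64(118)), (np.int64(158), np.int64(118)), (np.int64(159), np.int64(118)), (np.int64(148), np.int64(119)), (np.int64(149), np.int64(119)), (np.int64(150), np.int64(119)), (np.int64(151), np.int64(119)), (np.int64(152), np.int64(119)), (np.int64(153), np.int64(119)), (np.int64(154), np.int64(119)), (np.int64(155), np.int64(119)), (np.int64(156), np.int64(119)), (np.int64(157), np.int64(119)), (np.int64(158), np.int64(119)), (np.int64(159), np.int64(119))]
bead in disp [-0.0613 -0.0027  0.01  ]
bead in disp [-0.0745 -0.002   0.01  ]
bead in disp [-0.0324  0.0166  0.01  ]
t0 pencil 96 [37.5208 43.    ]
k8t pencil 155 [37.5355 42.1677]
```

View pics/k8a.png

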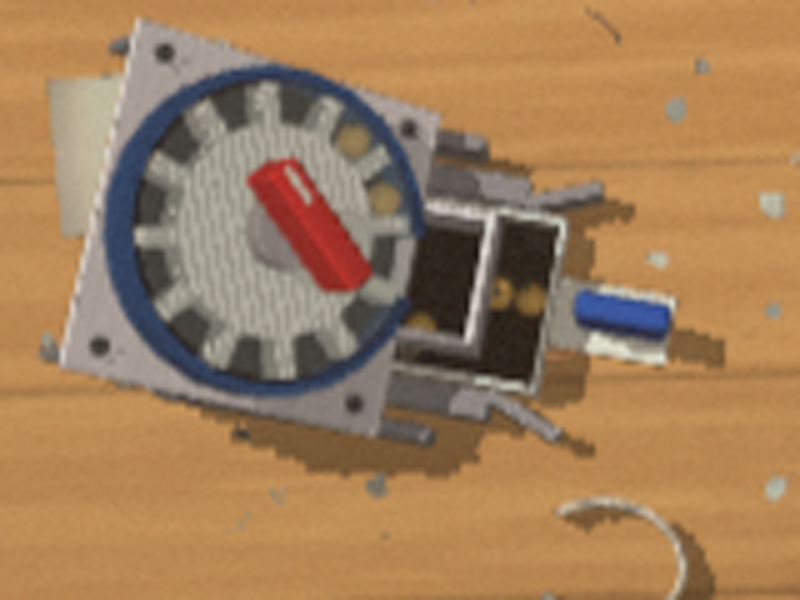

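```bash
python3 -c "
from station import hand_in;print(hand_in())"
```

```text
the job is handed in; nothing more can be done
None
```

I slid the tray fully home by its fin, then turned the knob slowly clockwise to about 1.47 rad. I paused after each bead's expected angle, then released the knob and backed away. The job was handed in at about 24 s.

**Mishap:** on the first slide, the back of the tray caught the edge of the flat slab on the bench and the tray twisted in the grip. I released it, measured its pose again and regrasped it before pushing it home. I did not compare the slab's position before and after.

**Last checks:**
- **Beads:** the top view shows three in the tray and two still in the drum. Two pictures about 1 s apart were identical, so everything is at rest.
- **Tray:** it met the stop at about 20 N, and it has not moved since I let go. Its rear edge measures about 1 mm further in than nominal, which is within camera error.
- **Surroundings:** the cuff and pencil look unmoved.

**Not seen directly:** the gripper hid the opening, so I could not watch beads 1 and 2 roll out. I relied on the drum angle for those two. Bead 3 was seen to be gone from the drum between 1.22 and 1.47 rad.

**Camera disagreement:** the scene camera read heights a few millimetres lower than the given geometry. I allowed for this when setting the knob grip height.

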